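Swing the drying arm over its drip tray and load it

ROBOT

A 6-joint arm with a two-finger parallel gripper is mounted at the origin on a cart in front of the work surface, level with it; the furniture and walls round the work are solid. World frame = base frame: x ahead of the robot, y to its left, z up, the work surface at z = 0. Lengths are in mm, angles in rad, forces in N, time in s.
With the tool pointing down it reaches from about 350 to 775 mm from the base axis. Payload 7.3 kg.
Tool frame: the origin (TCP) lies between the finger pads; the fingertips stand 8 mm ahead of it and the grasp point (between the pads) lies 11 mm behind it; y points along the fingers, z is the direction in which the jaws open and shut, and the axes are right-handed (so a half turn about y gives the same grasp; the last joint's range is limited). The gripper opens to 92 mm and grips with 3 to 60 N. Pads are 19 mm wide; open, the fingers measure 130 mm over their backs; the gripper's body (75 mm by 190 mm) begins 47 mm behind the grasp point.
Start: joints at [-1.459, 0.342, 1.524, -0, 1.275, -0.146], TCP at [133.873, -507.666, 210.341] pointing down, gripper open.
Joint ranges: [-2.53, 2.53], [-0.77, 2.02], [0.04, 2.7], [-1, 4.14], [0.28, 2.66], [-3.11, 3.11]. Speed limits (rad/s): [2.57, 2.57, 3.14, 3.14, 3.14, 3.14].

INTERFACE

Orientations are given as [roll, pitch, yaw] about the fixed x, y, z axes, in that order (R = Rz(yaw) Ry(pitch) Rx(roll)).
In Python, from plant import bot, vision, job gives the robot as it stands. The module is installed in compiled form; this text tells all that it offers.
- The arm moves only by the tool arm_command, never from a script. Its argument "deltas" is a list of rows, each a list of 4 numbers: the shift along the tool's x, y, z in m, then the turn about the tool's y in degrees. In form: [[x, y, z, twist], ...]. A call has 1 to 5 rows; each row shifts and turns the commanded pose from where the row before left it, along the tool's axes as they then stand; what a row does not reach is not made up. A row lasts 1/10 s, in which the tool goes at most 50 mm and 8.59 degrees, less where a joint would pass 70% of its speed; a pose out of reach is approached as far as the arm can. A call is refused whole if a number of a shift passes 0.05 or a number of a turn 8.59, either way. A call with a gripper value outside its range is refused whole. "claw" is the closure in counts, from 0 (fully open) to 255 (shut), set as the call begins (left out, the last holds). The fingers move at their own pace and stop on an object; the grip force is fixed at half the most. Time passes only in rows, so rows that do not move let the fingers close. It gives the time, the measured TCP pose, the force and the opening at its end, in the units of the state.
- bot.get_obs(): the state, without advancing time (a new reading comes with each control period).
- vision.capture(name): name is "side" or "top" or "wrist"; returns a dict with "img" (480x640x3 uint8, red, green, blue), "camera_matrix" (3x3 intrinsics, pixels), "dist_coeffs" ([k1, k2, p1, p2, k3] as OpenCV has them; the pictures are not rectified), "world_to_cam" (4x4, takes a point from world to camera coordinates); the wrist camera has in their place "mount" (4x4, takes a point from camera to tool coordinates, whose origin is the TCP and whose axes are the tool frame's). Camera axes: x right, y down, z forward; pixel columns grow to the right and rows downward; lengths in mm; the calibration is good to about 2 mm. A picture is of the moment at which its call begins: read the wrist's pose just before it. There is no depth.
- job.close_job(): hands the job in, once; it reports no verdict.
Trained networks look in a picture, given as the dict that the camera call returned (one of the last four; its "shot" number tells which), for a name from the list of things; names that differ only in an ending like _2 or _b are one class to them, and where a whole thing is asked for, a point or a joint stands for the part that bears it (a point fixed in the world has none). Each returns a list of dicts, best first, with "confidence" (0 to 1); they miss things now and then, are a little off and sometimes report something else, mostly with a low value. They report only what shows in the picture. A call takes as long as a camera call. They do not tell look-alikes from the thing itself.
- vision.find_in(picture, name): "xyz" ([x, y, z] in mm, in the coordinates of the camera as it stood for that picture, good to about 4 mm: the middle of the surface that is visible of it).
- vision.regions_of(picture, name): "mask" (480x640 bool, what is visible of it).
The state is a dict: "time": time; "joint_positions": joint angles; "dq": joint speeds; "tau": joint torques, N m; "tool_pos": TCP position; "tcp_rot": TCP orientation; "contact_force": force on the tool from outside, world axes, zero at the start; "moment": the same for the moment, N m; "grip_width": finger opening in mm.
Only numpy, scipy, OpenCV 4.12 (cv2) and the standard library are available. Lean on these libraries where they do the work, as an engineer would, in place of code of your own. Each camera call takes 0.05 s, during which the arm holds its last target. There are 200 camera calls.

TASK

Lay the dry test panels that are lying on the drying arm flat in the shallow wooden box, side by side. Then back off the clamp screw just enough to free the arm (about a quarter turn anticlockwise, never more than a third), swing the empty arm round until it stands centrally over the long axis of the grey drip tray, and turn the screw back fully tight. After that lay all the freshly coated panels from the table flat and centred across the two rails of the arm, side by side, and leave the other things on the table where they stand.

Things in the scene. Friction and masses are not known exactly. Their poses are not given: they have to be found in the camera images.
- stand: drying stand, fixed to the table: grey round foot 180 mm across and a column; origin on the table at the upright axis on which the arm swings. On the side away from the arm a 26 mm wide bridge rises from the foot (80 mm from the axis, 116 mm high) and carries the clamp screw over the rim of the arm's hub.
- swing: aluminium arm; origin on the table on the swing axis (as the stand's), x out along the arm, z up. Hub disc 108 mm across; two parallel rails along x, 12 mm wide, centred at y = -36 and +36 mm, the gap between them open, tops 94 mm above the table, from x = 42 to 256 mm; there an end bar joins them. Panels go across them between x = 60 and 240 mm: room for three with 26 mm gaps.
- swing_handle (a point): black upright peg, 18 mm thick, at the end of the arm, 268 mm from the swing axis; it stands 56 mm tall on the end bar (from 94 to 150 mm above the table), the point is on its axis 129 mm above the table. With the clamp slack about 1 N moves the arm; clamped it holds against light knocks and only creeps when pushed hard.
- screw (a joint): clamp screw, rad: 0 is tight (it starts there), it grows as the screw is turned anticlockwise seen from above. Below 0.3 it clamps the arm, with a stop at -0.1; from 0.85 on the arm is free, past 2.1 the screw is backed off too far. It stays where it is left and takes about 0.2 to 0.4 N m to turn.
- screw_bar (a point): middle of the clamp screw's black bar handle, on the screw's upright axis, 150 mm above the table. The bar is 56 mm long, 14 mm thick, 30 mm tall (from 133 to 163 mm above the table); the bar's long direction is this frame's x and turns with the screw.
- drip_tray: flat grey drip tray, fixed to the table, 185 x 130 mm, 13 mm high; its origin is on the table at the stand's swing axis, its long axis is its x: the tray lies from x = 102 to 288 mm, centred at y = 0, with a dark tab in the middle of its outer end.
- tray_mark (a point): point on the tray's long axis 268 mm from the swing axis, 13 mm above the table: the place over which the arm's peg must stand.
- dry_box: shallow open wooden box, fixed, 240 x 180 mm outside (x, y), 26 mm high, walls and floor 8 mm; origin at the centre of its underside.
- dry_1: dry panel, lying across the arm's rails at the start (one or two are present): wooden test panel with a white field on its face, a plain slab 36 x 120 x 16 mm (x, y, z), 90 g, lying flat, that face up; origin at the centre of its underside, long axis along its y
- dry_2: dry panel, lying across the arm's rails at the start (one or two are present): wooden test panel with a white field on its face, a plain slab 36 x 120 x 16 mm (x, y, z), 90 g, lying flat, that face up; origin at the centre of its underside, long axis along its y
- wet_1: freshly coated panel, lying on the table on the right at the start (two or three are present): wooden test panel with a white field on its face, a plain slab 36 x 120 x 16 mm (x, y, z), 90 g, lying flat, that face up; origin at the centre of its underside, long axis along its y
- wet_2: freshly coated panel, lying on the table on the right at the start (two or three are present): wooden test panel with a white field on its face, a plain slab 36 x 120 x 16 mm (x, y, z), 90 g, lying flat, that face up; origin at the centre of its underside, long axis along its y
- wet_3: freshly coated panel, lying on the table on the right at the start (two or three are present): wooden test panel with a white field on its face, a plain slab 36 x 120 x 16 mm (x, y, z), 90 g, lying flat, that face up; origin at the centre of its underside, long axis along its y
- tub: bystander, to be left alone: grey tub with lid, 70 mm across, 80 mm tall; origin at the centre of its underside
- amber_bottle: bystander, to be left alone: brown glass bottle with black cap, 70 mm across, 142 mm tall; origin at the centre of its underside
- pot: bystander, to be left alone: small white lidded pot, 38 mm across, 58 mm tall; origin at the centre of its underside
- spoon_1: bystander, to be left alone: small steel spoon, 146 mm long, lying; origin at the centre of its underside
Things that resemble listed ones, but are neither listed nor needed, are in the scene too. What is shaped like the wet_1 but green is not meant.

How it is judged:
By the outcome, as a careful person would: the job done as asked, in the order asked, and still so for the second after the job is handed in, with the robot touching nothing.
Of dry_1, dry_2 only 1 to 2 are there at a start; the rules pass over those that are not, and their reading is None.
Of wet_1, wet_2, wet_3 only 2 to 3 are there at a start; the rules pass over those that are not, and their reading is None.
At some moment in a run one of wet_1, wet_2, wet_3 may be knocked a few centimetres aside while the robot is not near it.
Once in a run the grip may slacken for a moment while it holds something.
It also fails if it takes over 210 s, if anything falls off the work surface, if the arm or the gripper's body presses on something with over 40 N, if the wrist force passes 120 N, or if a joint passes its speed limit or range.

## Working session

There is one attempt and no reset: what is moved stays moved. The work goes in short steps, Python scripts to look and compute and a tool call to move; the robot and the scene stay as the last step left them, time stands still between calls to the robot, and variables do not carry over. Pictures are saved under pics/ and viewed, about 12 in all and at most 16, crops included, and the job is handed in when it is done.

Besides the shell and the picture viewer there is one more tool, called after "Call:" by a JSON object that holds its "api" and its "payload", one argument or row to a line. arm_command: Moves the arm, as the interface text tells. Its arguments: {"type":"object","properties":{"deltas":{"type":"array","items":{"type":"array","items":{"type":"number"}}},"claw":{"type":"number"}},"required":["deltas"]}

```bash
mkdir -p pics; python3 - <<'E'
from plant import bot,vision
import cv2,numpy as np
o=bot.get_obs();print(o)
ims=[]
for n in ["top","side"]:
    p=vision.capture(n);cv2.imwrite(f"pics/{n}0.png",p["img"][:,:,::-1]);print(n,p["camera_matrix"].tolist(),p["dist_coeffs"],np.round(p["world_to_cam"],4).tolist())
    W=np.linalg.inv(p["world_to_cam"])
    for k in ["dry_1","wet_1","screw_bar","swing_handle","drip_tray","dry_box","tub","stand","amber_bottle","pot","spoon_1"]:
        for d in vision.find_in(p,k): print(k,round(d["confidence"],2),np.round((W@np.r_[d["xyz"],1])[:3]))
p=vision.capture("wrist");print(np.round(p["mount"],4).tolist(),p["camera_matrix"].tolist())
E
```

```text
{'time': 0.0, 'joint_positions': array([-1.45898962e+00,  3.42729318e-01,  1.52498027e+00,  1.44213909e-06,
        1.27540544e+00, -1.46006600e-01]), 'dq': array([-0.00042433, -0.00091196, -0.00040129, -0.00022895,  0.00093055,
        0.00192194]), 'tau': array([-3.66559207e-04, -4.31246674e+01, -2.44221514e+01,  7.17030955e-02,
        5.60436992e-02, -9.59831391e-05]), 'tool_pos': array([ 133.82912633, -507.22479423,  209.65438441]), 'tcp_rot': array([-1.57230230e+00,  2.22852096e-04, -2.88377993e+00]), 'contact_force': array([-0.08291316,  0.05277081,  0.63808807]), 'moment': array([ 0.00120688, -0.02700978, -0.01328686]), 'grip_width': 91.54427883946981}
top [[591.2521500366852, 0.0, 324.4482711750912], [0.0, 591.2521500366852, 245.54052119518005], [0.0, 0.0, 1.0]] [-0.08236018  0.          0.          0.          0.        ] [[0.0085, -0.9999, 0.0108, -133.1844], [-0.994, -0.0097, -0.109, 570.8896], [0.1091, -0.0099, -0.994, 1773.5158], [0.0, 0.0, 0.0, 1.0]]
dry_1 0.84 [545.  67. 114.]
dry_1 0.62 [614. 135. 112.]
wet_1 0.98 [ 610. -590.   16.]
wet_1 0.86 [ 589. -272.   12.]
we
[... 774 characters left out ...]
0.69 [ 587. -263.   16.]
wet_1 0.54 [ 604. -586.   18.]
wet_1 0.47 [ 445. -258.   21.]
screw_bar 0.85 [462. -27. 150.]
screw_bar 0.34 [ 446. -260.   23.]
swing_handle 0.67 [533.  64.  87.]
drip_tray 0.89 [701. -32.   7.]
drip_tray 0.64 [381. 181.  42.]
dry_box 0.65 [445. 354.   9.]
dry_box 0.2 [ 750. -168.   63.]
tub 0.64 [ 752. -169.   63.]
stand 0.73 [481.  42.  72.]
amber_bottle 0.57 [658. 374.  82.]
amber_bottle 0.27 [382. 180.  45.]
pot 0.66 [379. 179.  43.]
[[-0.0003, 0.9591, 0.283, -76.3272], [0.0011, -0.283, 0.9591, -174.1986], [1.0, 0.0006, -0.0009, -0.6259], [0.0, 0.0, 0.0, 1.0]] [[346.92129345025, 0.0, 316.2963029103781], [0.0, 346.92129345025, 239.2931089705275], [0.0, 0.0, 1.0]]
```

View pics/top0.png

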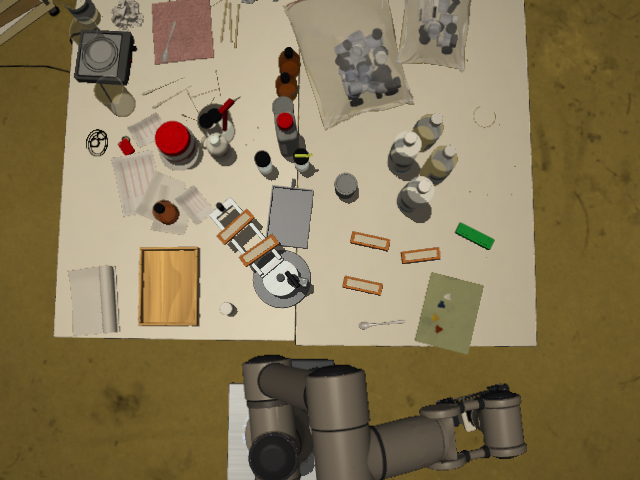

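View pics/side0.png

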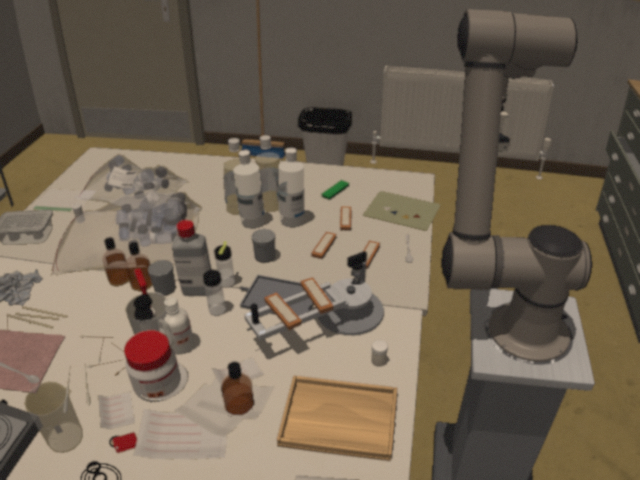

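```bash
cat > h.py <<'E'
from plant import bot,vision
import cv2,numpy as np
from scipy.spatial.transform import Rotation as Ro
def pose():
    o=bot.get_obs();return np.array(o["tool_pos"]),Ro.from_euler("xyz",o["tcp_rot"])
def plan(wps,step=35):
    """wps: (x,y,z,yawdeg): turn first, then shift; prints n x row"""
    o=bot.get_obs();p=np.array(o["tool_pos"]);y=np.degrees(o["tcp_rot"][2])
    print("at",p.round(1),round(y,1),"tilt",np.round(np.degrees(o["tcp_rot"][:2]),2))
    for w in wps:
        t=-((w[3]-y+180)%360-180);n=int(np.ceil(abs(t)/8.5)) if abs(t)>.05 else 0
        if n: print(n,"x [0,0,0,%.2f]"%(t/n))
        y=w[3];a=np.radians(y);d=np.array(w[:3])-p
        l=np.array([d[0]*np.cos(a)+d[1]*np.sin(a),-d[2],-d[0]*np.sin(a)+d[1]*np.cos(a)])/1000
        n=max(1,int(np.ceil(np.linalg.norm(l)*1000/step)))
        print(n,"x [%.4f,%.4f,%.4f,0]"%tuple(l/n),"->",w);p=np.array(w[:3],float)
def cap(n,save=None):
    p,R=pose();c=vision.capture(n)
    if "mount" in c:
        T=np.eye(4);T[:3,:3]=R.as_matrix();T[:3,3]=p
        c["cw"]=T@c["mount"]
    else: c["cw"]=np.linalg.inv(c["world_to_cam"])
    if save: cv2.imwrite(f"pics/{save}.png",c["img"][:,:,::-1])
    return c
def px2w(c,uv,z):
    u=cv2.undistortPoints(np.array(uv,float).reshape(-1,1,2),c["camera_matrix"],c["dist_coeffs"])[:,0]
    d=np.c_[u,np.ones(len(u))]@c["cw"][:3,:3].T;o=c["cw"][:3,3]
    return (o+d*((z-o[2])/d[:,2])[:,None])[:,:2]
def find(c,k):
    return [(round(d["confidence"],2),np.round((c["cw"]@np.r_[d["xyz"],1])[:3],1)) for d in vision.find_in(c,k)]
def rects(c,k,z):
    """mask -> world minAreaRect at height z"""
    r=[]
    for d in vision.regions_of(c,k):
        q,_=cv2.findContours(d["mask"].astype(np.uint8),0,1)
        q=max(q,key=cv2.contourArea)[:,0].astype(float)
        (x,y),(a,b),t=cv2.minAreaRect(px2w(c,q,z).astype(np.float32))
        if a>b:a,b,t=b,a,t+90   # t: direction of short side (panel x)
        r.append((round(d["confidence"],2),round(x,1),round(y,1),round(a),round(b),round((t+90)%180-90,1)))
    return r
E
python3 -c "
from h import *
plan([(350,-400,300,-90),(480,-250,300,-90)])"
```

```text
at [ 133.9 -507.7  210.4] -165.2 tilt [-89.99  -0.  ]
9 x [0,0,0,-8.36]
8 x [-0.0135,-0.0112,0.0270,0] -> (350, -400, 300, -90)
6 x [-0.0250,-0.0000,0.0217,0] -> (480, -250, 300, -90)
```

Call:
{"api": "arm_command", "payload": {
  "deltas": [
    [0, 0, 0, -8.36],
    [0, 0, 0, -8.36],
    [0, 0, 0, -8.36],
    [0, 0, 0, -8.36],
    [0, 0, 0, -8.36]
  ]
}}

```text
time: 1.75
tool_pos: [133.9, -507.7, 210.4]
tcp_rot: [-1.571, -0.0, -2.148]
contact_force: [0.2, -0.2, 0.3]
grip_width: 91.5
```

Call:
{"api": "arm_command", "payload": {
  "deltas": [
    [0, 0, 0, -8.36],
    [0, 0, 0, -8.36],
    [0, 0, 0, -8.36],
    [0, 0, 0, -8.36],
    [-0.0135, -0.0112, 0.027, 0]
  ]
}}

```text
time: 2.25
tool_pos: [159.0, -494.5, 220.2]
tcp_rot: [-1.572, 0.002, -1.569]
contact_force: [1.3, 0.2, -0.2]
grip_width: 91.9
```

Call:
{"api": "arm_command", "payload": {
  "deltas": [
    [-0.0135, -0.0112, 0.027, 0],
    [-0.0135, -0.0112, 0.027, 0],
    [-0.0135, -0.0112, 0.027, 0],
    [-0.0135, -0.0112, 0.027, 0],
    [-0.0135, -0.0112, 0.027, 0]
  ]
}}

```text
time: 2.75
tool_pos: [296.9, -425.9, 278.1]
tcp_rot: [-1.571, -0.0, -1.571]
contact_force: [0.3, -1.2, -0.4]
grip_width: 91.8
```

Call:
{"api": "arm_command", "payload": {
  "deltas": [
    [-0.0135, -0.0112, 0.027, 0],
    [-0.0135, -0.0112, 0.027, 0],
    [-0.025, 0, 0.022, 0],
    [-0.025, 0, 0.022, 0],
    [-0.025, 0, 0.022, 0]
  ]
}}

```text
time: 3.25
tool_pos: [416.6, -323.5, 300.0]
tcp_rot: [-1.571, -0.0, -1.571]
contact_force: [0.3, -0.2, 0.0]
grip_width: 91.7
```

Call:
{"api": "arm_command", "payload": {
  "deltas": [
    [-0.025, 0, 0.022, 0],
    [-0.025, 0, 0.022, 0],
    [-0.025, 0, 0.022, 0],
    [0, 0, 0, 0],
    [0, 0, 0, 0]
  ]
}}

```text
time: 3.75
tool_pos: [482.0, -249.2, 299.8]
tcp_rot: [-1.571, -0.0, -1.569]
contact_force: [0.0, -1.0, -0.4]
grip_width: 91.8
```

```bash
python3 -c "
from h import *
c=cap('wrist','w1');print(find(c,'wet_1'),rects(c,'wet_1',16))
plan([(520,110,320,-90)])"
```

```text
[(0.77, array([ 590.2, -257.5,   10.2])), (0.7, array([ 540.7, -394.4,   12.3])), (0.61, array([ 451.7, -240.4,   13.5])), (0.54, array([ 624.2, -540.9,   15.6]))] [(0.83, 452.6, -244.3, 36, 120, -11.8), (0.78, 543.0, -397.3, 37, 77, 8.1), (0.64, 626.6, -533.6, 20, 41, -89.6)]
at [ 481.3 -250.4  299.9] -90.1 tilt [-9.001e+01 -2.000e-02]
1 x [0,0,0,-0.06]
11 x [-0.0328,-0.0018,0.0035,0] -> (520, 110, 320, -90)
```

Call:
{"api": "arm_command", "payload": {
  "deltas": [
    [-0.033, -0.002, 0.0035, 0],
    [-0.033, -0.002, 0.0035, 0],
    [-0.033, -0.002, 0.0035, 0],
    [-0.033, -0.002, 0.0035, 0],
    [-0.033, -0.002, 0.0035, 0]
  ]
}}

```text
time: 4.4
tool_pos: [498.9, -84.5, 310.1]
tcp_rot: [-1.571, -0.0, -1.573]
contact_force: [-0.2, 0.2, 0.1]
grip_width: 92.0
```

Call:
{"api": "arm_command", "payload": {
  "deltas": [
    [-0.033, -0.002, 0.0035, 0],
    [-0.033, -0.002, 0.0035, 0],
    [-0.033, -0.002, 0.0035, 0],
    [-0.033, -0.002, 0.0035, 0],
    [-0.033, -0.002, 0.0035, 0]
  ]
}}

```text
time: 4.9
tool_pos: [516.8, 80.6, 320.1]
tcp_rot: [-1.57, -0.0, -1.573]
contact_force: [0.1, -0.9, -0.0]
grip_width: 91.9
```

Call:
{"api": "arm_command", "payload": {
  "deltas": [
    [-0.033, -0.002, 0.0035, 0],
    [0, 0, 0, 0],
    [0, 0, 0, 0]
  ]
}}

```text
time: 5.2
tool_pos: [520.3, 112.9, 321.8]
tcp_rot: [-1.571, -0.001, -1.57]
contact_force: [-0.1, -0.2, -0.6]
grip_width: 92.1
```

```bash
python3 -c "
from h import *
c=cap('wrist','w2');print(pose()[0],pose()[1].as_euler('xyz'))
np.save('c2',c['cw'])
print(rects(c,'dry_1',110),rects(c,'drip_tray',13),rects(c,'dry_box',26))
print(find(c,'screw_bar'),find(c,'swing_handle'),rects(c,'screw_bar',163))"
```

```text
[520.24743243 112.32731588 321.78092062] [-1.57105107e+00 -6.09510133e-04 -1.57156913e+00]
[(0.68, 615.6, 136.4, 37, 122, 43.7), (0.64, 547.7, 67.0, 37, 121, 35.6)] [(0.59, 676.1, -14.1, 134, 215, 86.2)] [(0.61, 444.8, 298.6, 88, 240, -89.6)]
[(0.53, array([447.8, -46.6, 165.4])), (0.23, array([440.8, 307.5,   7.4]))] [(0.71, array([518.8,  52.4,  82.1]))] [(0.5, 450.0, -47.1, 13, 19, 84.5), (0.34, 479.2, 58.9, 106, 122, 33.1)]
```

View pics/w2.png

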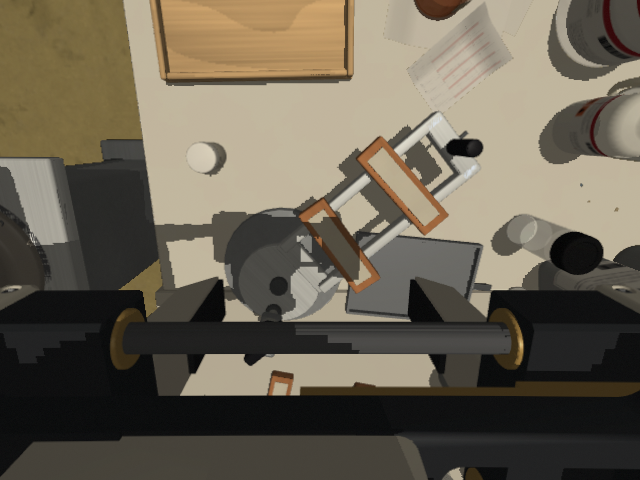

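Call:
{"api": "arm_command", "payload": {
  "deltas": [
    [0.024, 0, 0, 0],
    [0.024, 0, 0, 0],
    [0.024, 0, 0, 0],
    [0.024, 0, 0, 0],
    [0.024, 0, 0, 0]
  ]
}}

```text
time: 6.05
tool_pos: [520.1, -7.9, 322.0]
tcp_rot: [-1.571, -0.0, -1.571]
contact_force: [-0.3, -0.9, 0.5]
grip_width: 91.7
```

Call:
{"api": "arm_command", "payload": {
  "deltas": [
    [0, 0, 0, 0],
    [0, 0, 0, 0]
  ]
}}

```text
time: 6.25
tool_pos: [520.2, -6.9, 321.9]
tcp_rot: [-1.571, 0.0, -1.572]
contact_force: [0.1, 0.3, -0.3]
grip_width: 91.5
```

```bash
python3 -c "
from h import *
c=cap('wrist','w3');print(pose()[0],pose()[1].as_euler('xyz'))
np.save('c3',c['cw'])
print(rects(c,'dry_1',110),rects(c,'drip_tray',13),rects(c,'wet_1',16))
print(find(c,'screw_bar'),rects(c,'screw_bar',163))
im=c['img'][0:300,150:550,::-1];cv2.imwrite('pics/w3c.png',cv2.resize(im,(800,600),interpolation=3))"
```

```text
[520.22806945  -6.2617299  321.93619341] [-1.57074031e+00  4.01795775e-04 -1.57104536e+00]
[(0.75, 614.9, 134.9, 40, 120, 43.9), (0.73, 547.4, 65.6, 36, 120, 35.8)] [(0.55, 676.3, -17.9, 132, 217, 84.2)] [(0.83, 583.4, -289.9, 37, 65, -11.0), (0.64, 445.3, -280.1, 36, 45, -11.3)]
[(0.84, array([461.7, -31.6, 163.7]))] [(0.88, 462.4, -29.3, 28, 59, -58.1), (0.45, 627.9, 9.7, 91, 148, 83.6)]
```

View pics/w3c.png

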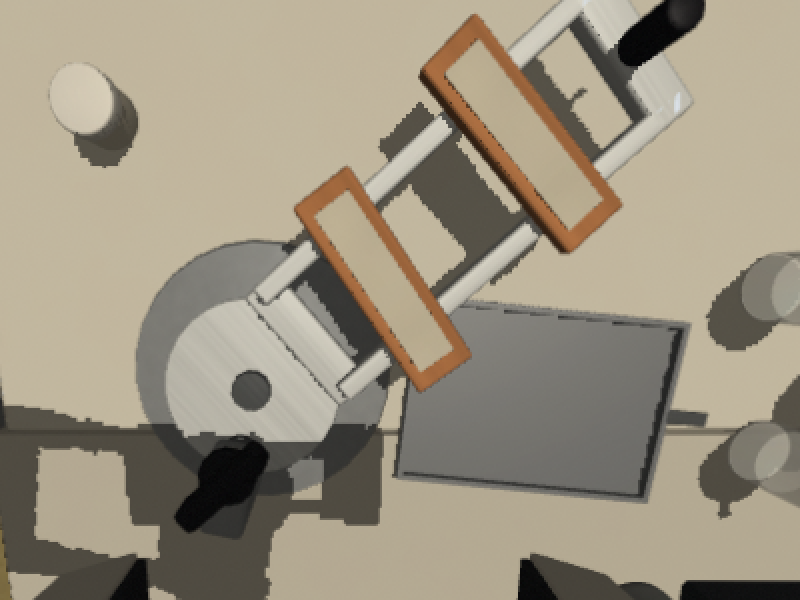

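```bash
cat > m.py <<'E'
from h import *
c=vision.capture('wrist');c['cw']=np.load('c3.npy')
f=lambda pts,z:px2w(c,[(x/2+150,y/2) for x,y in pts],z).round(1)
for z in(8,12):print('foot z',z,f([(263,367),(136,367),(390,367),(263,240)],z).tolist())
for z in(84,94,104):print('hub hole',z,f([(251,390)],z).tolist())
print('tray',f([(690,324),(648,500),(397,477),(412,303)],13).tolist(),'tab',f([(706,420)],8).tolist())
print('peg base',f([(634,54)],94).tolist(),'top',f([(686,10)],150).tolist())
print('rails far',f([(252,294),(440,120),(544,20)],94).tolist(),'near',f([(342,392),(535,232),(660,120)],94).tolist())
print('bar top',f([(178,524),(262,446)],163).tolist())
E
python3 m.py
```

```text
foot z 8 [[471.0, 8.3], [382.2, 8.3], [559.9, 8.2], [473.5, 92.3]]
foot z 12 [[471.4, 8.8], [383.4, 8.8], [559.5, 8.8], [473.9, 92.1]]
hub hole 84 [[471.1, 4.3]]
hub hole 94 [[472.3, 5.9]]
hub hole 104 [[473.5, 7.5]]
tray [[762.0, 37.4], [749.7, -88.1], [566.3, -70.5], [573.3, 51.8]] tab [[785.5, -29.8]]
peg base [[673.2, 176.9]] top [[672.0, 178.4]]
rails far [[474.7, 59.8], [576.0, 147.3], [626.2, 192.2]] near [[525.2, 4.7], [630.2, 92.2], [690.5, 146.7]]
bar top [[440.9, -51.7], [485.0, -10.9]]
```

```bash
python3 -c "
from h import *
plan([(615,135.5,190,-46.2),(615,135.5,102,-46.2),(615,135.5,190,-46.2),(490,345,120,-90),(490,345,18.5,-90)])"
```

```text
at [520.3  -6.  321.9] -89.9 tilt [-90.  -0.]
6 x [0,0,0,-7.29]
7 x [-0.0052,0.0188,0.0238,0] -> (615, 135.5, 190, -46.2)
3 x [0.0000,0.0293,0.0000,0] -> (615, 135.5, 102, -46.2)
3 x [0.0000,-0.0293,0.0000,0] -> (615, 135.5, 190, -46.2)
6 x [0,0,0,7.30]
8 x [-0.0262,0.0088,-0.0156,0] -> (490, 345, 120, -90)
3 x [0.0000,0.0338,0.0000,0] -> (490, 345, 18.5, -90)
```

Call:
{"api": "arm_command", "payload": {
  "deltas": [
    [0, 0, 0, -7.3],
    [0, 0, 0, -7.3],
    [0, 0, 0, -7.3],
    [0, 0, 0, -7.3],
    [0, 0, 0, -7.3]
  ],
  "claw": 100
}}

```text
time: 7.1
tool_pos: [520.3, -6.2, 321.9]
tcp_rot: [-1.571, -0.0, -0.928]
contact_force: [-0.4, 0.3, -0.5]
grip_width: 57.8
```

Call:
{"api": "arm_command", "payload": {
  "deltas": [
    [0, 0, 0, -7.3],
    [-0.005, 0.019, 0.024, 0],
    [-0.005, 0.019, 0.024, 0],
    [-0.005, 0.019, 0.024, 0],
    [-0.005, 0.019, 0.024, 0]
  ]
}}

```text
time: 7.6
tool_pos: [576.2, 75.5, 245.2]
tcp_rot: [-1.571, -0.0, -0.806]
contact_force: [0.3, 0.4, 0.4]
grip_width: 55.8
```

Call:
{"api": "arm_command", "payload": {
  "deltas": [
    [-0.005, 0.019, 0.024, 0],
    [-0.005, 0.019, 0.024, 0],
    [-0.006, 0.018, 0.023, 0],
    [0, 0, 0, 0],
    [0, 0, 0, 0]
  ]
}}

```text
time: 8.1
tool_pos: [615.6, 135.4, 189.4]
tcp_rot: [-1.572, 0.001, -0.805]
contact_force: [1.7, -0.6, 0.4]
grip_width: 55.7
```

```bash
python3 -c "
from h import *
c=cap('wrist','w4');print(rects(c,'dry_1',110));print(bot.get_obs()['grip_width'])
plan([(615,135.5,102,-46.2)])"
```

```text
[(0.93, 616.3, 137.0, 37, 119, 43.8), (0.59, 543.8, 75.7, 41, 103, 35.9)]
55.72004587143394
at [616.  134.6 190.9] -46.2 tilt [-8.996e+01 -6.000e-02]
3 x [-0.0005,0.0296,-0.0000,0] -> (615, 135.5, 102, -46.2)
```

Panel confirmed at (616,136). Descend, grip, lift.

Call:
{"api": "arm_command", "payload": {
  "deltas": [
    [0, 0.03, 0, 0],
    [0, 0.03, 0.001, 0],
    [0, 0.028, 0, 0],
    [0, 0, 0, 0]
  ]
}}

```text
time: 8.6
tool_pos: [614.3, 134.6, 99.2]
tcp_rot: [-1.576, 0.004, -0.807]
contact_force: [-0.0, -0.1, 0.6]
grip_width: 56.1
```

Call:
{"api": "arm_command", "payload": {
  "deltas": [
    [0, 0, 0, 0],
    [0, 0, 0, 0],
    [0, 0, 0, 0],
    [0, 0, 0, 0],
    [0, 0, 0, 0]
  ],
  "claw": 255
}}

```text
time: 9.1
tool_pos: [616.9, 135.7, 102.6]
tcp_rot: [-1.57, -0.001, -0.806]
contact_force: [0.2, -0.8, 0.7]
grip_width: 20.4
```

Call:
{"api": "arm_command", "payload": {
  "deltas": [
    [0, -0.02, 0, 0],
    [0, -0.03, 0, 0],
    [0, -0.038, 0, 0],
    [0, 0, 0, 0]
  ]
}}

```text
time: 9.5
tool_pos: [619.4, 136.1, 196.1]
tcp_rot: [-1.562, -0.007, -0.806]
contact_force: [0.8, 1.0, 0.8]
grip_width: 0.6
```

```bash
python3 -c "
from h import *
print(bot.get_obs()['grip_width'])
plan([(490,345,120,-90),(490,345,18.5,-90)])"
```

```text
0.6376067177676163
at [619.4 136.1 196.1] -46.2 tilt [-89.52  -0.38]
6 x [0,0,0,7.30]
8 x [-0.0261,0.0095,-0.0162,0] -> (490, 345, 120, -90)
3 x [0.0000,0.0338,0.0000,0] -> (490, 345, 18.5, -90)
```

```bash
python3 -c "
from h import *
c=cap('wrist','w5');print(rects(c,'dry_1',110))
c=cap('top');print(find(c,'dry_1'))
print(pose()[0],bot.get_obs()['grip_width'])"
```

```text
[(0.96, 609.4, 144.4, 37, 98, 43.7), (0.69, 548.6, 67.6, 40, 121, 35.8)]
[(0.62, array([547.7,  65.1, 109.4])), (0.46, array([633.1, 107.9, 113.9])), (0.38, array([442.4, 372.6,   9.9]))]
[615.91641728 135.65871642 188.80270168] 0.3527336650606781
```

View pics/w5.png

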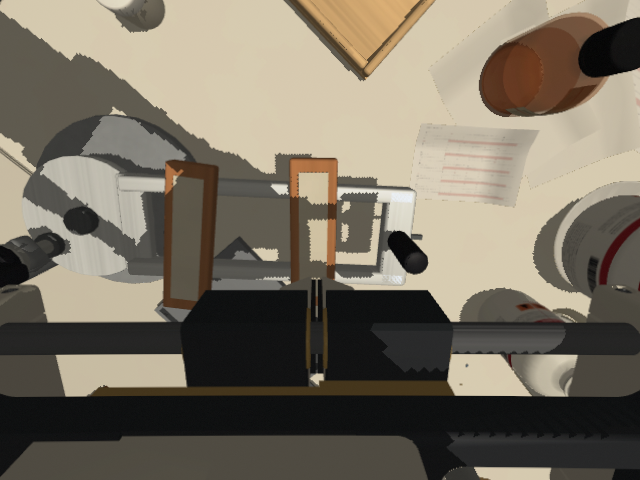

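Call:
{"api": "arm_command", "payload": {
  "deltas": [
    [0, 0, 0, 0],
    [0, 0, 0, 0],
    [0, 0, 0, 0],
    [0, 0, 0, 0],
    [0, 0, 0, 0]
  ],
  "claw": 100
}}

```text
time: 10.2
tool_pos: [616.6, 135.7, 189.7]
tcp_rot: [-1.571, 0.0, -0.806]
contact_force: [0.6, 0.4, 0.1]
grip_width: 35.8
```

Call:
{"api": "arm_command", "payload": {
  "deltas": [
    [0, 0, 0, 0],
    [0, 0, 0, 0],
    [0, 0, 0, 0],
    [0, 0.03, 0, 0],
    [0, 0.03, 0, 0]
  ]
}}

```text
time: 10.7
tool_pos: [617.3, 135.8, 130.3]
tcp_rot: [-1.568, -0.002, -0.806]
contact_force: [-0.1, -0.8, -0.7]
grip_width: 55.8
```

Call:
{"api": "arm_command", "payload": {
  "deltas": [
    [0, 0.026, 0, 0],
    [0, 0, 0, 0],
    [0, 0, 0, 0],
    [0, 0, 0, 0]
  ]
}}

```text
time: 11.1
tool_pos: [617.8, 135.8, 105.8]
tcp_rot: [-1.568, -0.002, -0.806]
contact_force: [-0.2, 0.3, 0.2]
grip_width: 56.1
```

```bash
python3 -c "
from h import *
c=cap('side');w=np.linalg.inv(c['cw'])
u=cv2.projectPoints(np.array([[616.,136,110]]),cv2.Rodrigues(w[:3,:3])[0],w[:3,3],c['camera_matrix'],c['dist_coeffs'])[0].ravel();print(u)
a,b=u.astype(int)
cv2.imwrite('pics/s6.png',cv2.resize(c['img'][b-80:b+40,a-80:a+80,::-1],(800,600),interpolation=3))
print(pose()[0],bot.get_obs()['grip_width'])"
```

```text
[282.62596381 308.63329038]
[617.76217416 135.81438889 105.89051798] 56.09829950445198
```

View pics/s6.png

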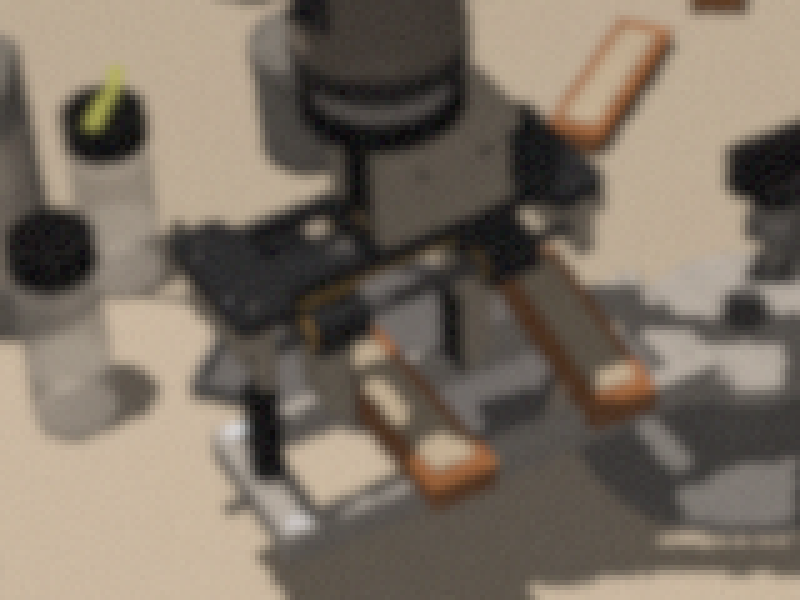

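Call:
{"api": "arm_command", "payload": {
  "deltas": [
    [0, 0.003, 0, 0],
    [0, 0.003, 0, 0],
    [0, 0, 0, 0],
    [0, 0, 0, 0]
  ]
}}

```text
time: 11.55
tool_pos: [616.5, 135.6, 97.9]
tcp_rot: [-1.571, 0.0, -0.806]
contact_force: [-0.9, 0.3, 0.2]
grip_width: 55.7
```

Call:
{"api": "arm_command", "payload": {
  "deltas": [
    [0, 0, 0, 0],
    [0, 0, 0, 0]
  ],
  "claw": 255
}}

```text
time: 11.75
tool_pos: [616.6, 135.7, 98.0]
tcp_rot: [-1.571, -0.0, -0.806]
contact_force: [0.2, -0.1, 0.5]
grip_width: 44.3
```

Call:
{"api": "arm_command", "payload": {
  "deltas": [
    [0, 0, 0, 0],
    [0, 0, 0, 0]
  ]
}}

```text
time: 11.95
tool_pos: [616.6, 135.7, 97.9]
tcp_rot: [-1.571, -0.0, -0.806]
contact_force: [0.7, 0.1, 0.6]
grip_width: 28.5
```

Call:
{"api": "arm_command", "payload": {
  "deltas": [
    [0, 0, 0, 0],
    [0, 0, 0, 0]
  ]
}}

```text
time: 12.15
tool_pos: [616.6, 135.7, 97.9]
tcp_rot: [-1.571, -0.0, -0.806]
contact_force: [-0.2, -0.2, 0.2]
grip_width: 12.5
```

```bash
python3 -c "
from h import *
c=cap('side');w=np.linalg.inv(c['cw'])
u=cv2.projectPoints(np.array([[616.,136,110],[616,136,90]]),cv2.Rodrigues(w[:3,:3])[0],w[:3,3],c['camera_matrix'],c['dist_coeffs'])[0].reshape(-1,2);print(u)
a,b=u[0].astype(int)
I=cv2.resize(c['img'][b-60:b+60,a-80:a+80,::-1],(800,600),interpolation=3)
d=cap('wrist')
J=cv2.resize(d['img'][100:400,120:520,::-1],(800,600))
cv2.imwrite('pics/s7.png',np.vstack([cv2.resize(I,(400,300)),cv2.resize(J,(400,300))]))
print(pose()[0],bot.get_obs()['grip_width'],find(c,'dry_1'))"
```

```text
[[282.62596381 308.63329038]
 [283.02622481 314.75319174]]
[616.60194074 135.68101217  97.87916219] 4.343797517729193 [(0.93, array([537.5,  74.8, 111.6])), (0.71, array([604.1, 158.4, 108.7])), (0.37, array([662.4, 374.4,  86.7]))]
```

View pics/s7.png

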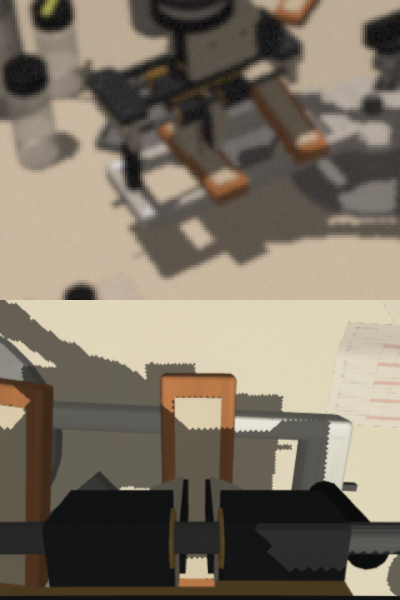

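Call:
{"api": "arm_command", "payload": {
  "deltas": [
    [0, 0, 0, 0],
    [0, 0, 0, 0],
    [0, 0, 0, 0],
    [0, 0, 0, 0],
    [0, 0, 0, 0]
  ],
  "claw": 100
}}

```text
time: 12.8
tool_pos: [616.6, 135.7, 97.9]
tcp_rot: [-1.571, -0.0, -0.806]
contact_force: [-0.3, -0.3, -0.2]
grip_width: 37.4
```

Call:
{"api": "arm_command", "payload": {
  "deltas": [
    [0, 0, 0, 0],
    [0, 0, 0, 0],
    [0, 0, 0, 0],
    [0, 0.002, 0, 0],
    [0, 0.002, 0, 0]
  ]
}}

```text
time: 13.3
tool_pos: [616.6, 135.7, 93.8]
tcp_rot: [-1.571, -0.0, -0.806]
contact_force: [-0.6, -0.7, -0.1]
grip_width: 56.1
```

Call:
{"api": "arm_command", "payload": {
  "deltas": [
    [0, 0.002, 0, 0],
    [0, 0.002, 0, 0],
    [0, 0, 0, 0]
  ]
}}

```text
time: 13.6
tool_pos: [616.4, 135.7, 89.4]
tcp_rot: [-1.571, 0.0, -0.806]
contact_force: [-0.1, 0.1, -0.4]
grip_width: 56.2
```

Call:
{"api": "arm_command", "payload": {
  "deltas": [
    [0, 0.002, 0, 0],
    [0, 0.002, 0, 0],
    [0, 0, 0, 0]
  ]
}}

```text
time: 13.9
tool_pos: [616.4, 135.7, 85.5]
tcp_rot: [-1.571, 0.0, -0.806]
contact_force: [0.3, 0.4, 0.6]
grip_width: 55.5
```

Call:
{"api": "arm_command", "payload": {
  "deltas": [
    [0, 0.002, 0, 0],
    [0, 0.002, 0, 0],
    [0, 0, 0, 0]
  ]
}}

```text
time: 14.2
tool_pos: [616.4, 135.7, 81.5]
tcp_rot: [-1.571, 0.0, -0.806]
contact_force: [-0.6, -0.5, -0.2]
grip_width: 55.7
```

Call:
{"api": "arm_command", "payload": {
  "deltas": [
    [0, 0.002, 0, 0],
    [0, 0.002, 0, 0],
    [0, 0, 0, 0]
  ]
}}

```text
time: 14.5
tool_pos: [616.4, 135.6, 77.5]
tcp_rot: [-1.571, 0.0, -0.806]
contact_force: [0.0, -1.0, 0.5]
grip_width: 56.1
```

Call:
{"api": "arm_command", "payload": {
  "deltas": [
    [0, 0, 0, 0],
    [0, 0, 0, 0],
    [0, 0, 0, 0],
    [0, 0, 0, 0],
    [0, 0, 0, 0]
  ],
  "claw": 255
}}

```text
time: 15.0
tool_pos: [616.6, 135.7, 78.0]
tcp_rot: [-1.571, -0.0, -0.806]
contact_force: [0.5, -0.1, 0.8]
grip_width: 35.7
```

Call:
{"api": "arm_command", "payload": {
  "deltas": [
    [0, -0.02, 0, 0],
    [0, -0.03, 0, 0],
    [0, -0.03, 0, 0],
    [0, -0.03, 0, 0],
    [0, 0, 0, 0]
  ]
}}

```text
time: 15.5
tool_pos: [618.8, 135.9, 192.7]
tcp_rot: [-1.564, -0.005, -0.806]
contact_force: [0.1, 0.6, -0.4]
grip_width: 36.2
```

Call:
{"api": "arm_command", "payload": {
  "deltas": [
    [0, 0, 0, 7.3],
    [0, 0, 0, 7.3],
    [0, 0, 0, 7.3],
    [0, 0, 0, 7.3],
    [0, 0, 0, 7.3]
  ]
}}

```text
time: 16.0
tool_pos: [616.0, 135.6, 186.5]
tcp_rot: [-1.573, -0.0, -1.448]
contact_force: [0.3, 0.0, -0.2]
grip_width: 35.8
```

Call:
{"api": "arm_command", "payload": {
  "deltas": [
    [0, 0, 0, 7.3],
    [0, 0, 0, 0]
  ]
}}

```text
time: 16.2
tool_pos: [616.1, 135.6, 186.7]
tcp_rot: [-1.573, -0.0, -1.572]
contact_force: [0.4, -0.2, -0.9]
grip_width: 35.5
```

```bash
python3 -c "
from h import *
print(bot.get_obs()['grip_width'])
plan([(490,345,100,-90),(490,345,-6,-90)])"
```

```text
35.45717378080704
at [616.1 135.6 186.7] -90.1 tilt [-9.011e+01 -2.000e-02]
1 x [0,0,0,-0.05]
8 x [-0.0262,0.0108,-0.0158,0] -> (490, 345, 100, -90)
4 x [0.0000,0.0265,0.0000,0] -> (490, 345, -6, -90)
```

Call:
{"api": "arm_command", "payload": {
  "deltas": [
    [-0.026, 0.011, -0.016, 0],
    [-0.026, 0.011, -0.016, 0],
    [-0.026, 0.011, -0.016, 0],
    [-0.026, 0.011, -0.016, 0],
    [-0.026, 0.011, -0.016, 0]
  ]
}}

```text
time: 16.7
tool_pos: [535.5, 266.4, 131.8]
tcp_rot: [-1.572, -0.0, -1.567]
contact_force: [0.5, 0.2, -1.2]
grip_width: 35.9
```

Call:
{"api": "arm_command", "payload": {
  "deltas": [
    [-0.026, 0.011, -0.016, 0],
    [-0.026, 0.01, -0.016, 0],
    [-0.026, 0.01, -0.015, 0],
    [0, 0, 0, 0],
    [0, 0, 0, 0]
  ]
}}

```text
time: 17.2
tool_pos: [488.9, 343.8, 101.2]
tcp_rot: [-1.572, -0.001, -1.566]
contact_force: [0.8, -0.3, -1.2]
grip_width: 35.7
```

```bash
python3 -c "
from h import *
c=cap('top','t8');print(rects(c,'dry_box',26),find(c,'dry_box'))
d=cap('wrist','w8')
cv2.imwrite('pics/c8.png',np.hstack([d['img'],cv2.resize(c['img'][200:360,100:260],(480,480))])[:,:,::-1][:, :, :])
import cv2 as v
v.imwrite('pics/c8.png',v.resize(v.imread('pics/c8.png'),(800,343)))
print(bot.get_obs()['grip_width']);plan([(490,345,-6,-90)])"
```

```text
[(0.64, 444.1, 304.5, 100, 238, -87.5)] [(0.75, array([507.3,  39.5,  80.4])), (0.67, array([439.1, 300.2,  10.7]))]
35.54264536393244
at [490.4 342.8 102.2] -90.0 tilt [-89.96   0.  ]
4 x [-0.0005,0.0270,-0.0001,0] -> (490, 345, -6, -90)
```

View pics/c8.png

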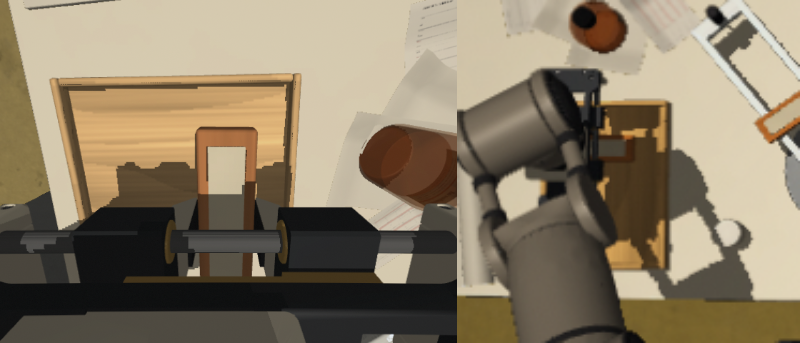

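Call:
{"api": "arm_command", "payload": {
  "deltas": [
    [0, 0.03, 0, 0],
    [0, 0.03, 0, 0],
    [0, 0.025, 0, 0],
    [0, 0.012, 0, 0],
    [0, 0.006, 0, 0]
  ]
}}

```text
time: 17.9
tool_pos: [489.7, 342.9, -1.9]
tcp_rot: [-1.572, -0.001, -1.571]
contact_force: [0.4, 0.7, -0.4]
grip_width: 35.8
```

Call:
{"api": "arm_command", "payload": {
  "deltas": [
    [0, 0.002, 0, 0],
    [0, 0.002, 0, 0],
    [0, 0, 0, 0],
    [0, 0, 0, 0]
  ]
}}

```text
time: 18.3
tool_pos: [490.0, 343.9, -4.3]
tcp_rot: [-1.569, 0.001, -1.571]
contact_force: [-0.3, -0.5, 0.3]
grip_width: 35.5
```

Call:
{"api": "arm_command", "payload": {
  "deltas": [
    [0, 0.0015, 0, 0],
    [0, 0.0015, 0, 0],
    [0, 0, 0, 0]
  ]
}}

```text
time: 18.6
tool_pos: [489.7, 343.8, -8.0]
tcp_rot: [-1.57, 0.0, -1.57]
contact_force: [-0.4, -0.4, 0.7]
grip_width: 35.7
```

Call:
{"api": "arm_command", "payload": {
  "deltas": [
    [0, 0, 0, 0],
    [0, 0, 0, 0],
    [0, 0, 0, 0],
    [0, 0, 0, 0]
  ],
  "claw": 100
}}

```text
time: 19.0
tool_pos: [489.7, 343.7, -8.1]
tcp_rot: [-1.57, 0.0, -1.571]
contact_force: [0.6, -0.3, 0.6]
grip_width: 55.1
```

Call:
{"api": "arm_command", "payload": {
  "deltas": [
    [0, -0.03, 0, 0],
    [0, -0.04, 0, 0],
    [0, -0.04, 0, 0],
    [0, -0.04, 0, 0],
    [0, -0.04, 0, 0]
  ]
}}

```text
time: 19.5
tool_pos: [489.2, 343.5, 183.5]
tcp_rot: [-1.571, -0.0, -1.571]
contact_force: [0.5, 0.1, -0.3]
grip_width: 55.7
```

```bash
python3 -c "
from h import *
plan([(547.5,67,186,-54.2),(547.5,67,78,-54.2)])
c=cap('wrist');print(rects(c,'dry_1',24))"
```

```text
at [489.2 343.5 183.5] -90.0 tilt [-9.001e+01 -1.000e-02]
5 x [0,0,0,-7.16]
9 x [0.0287,-0.0003,-0.0127,0] -> (547.5, 67, 186, -54.2)
4 x [0.0000,0.0270,0.0000,0] -> (547.5, 67, 78, -54.2)
[(0.56, 489.2, 344.8, 37, 120, -0.7)]
```

Call:
{"api": "arm_command", "payload": {
  "deltas": [
    [0, 0, 0, -7.16],
    [0, 0, 0, -7.16],
    [0, 0, 0, -7.16],
    [0, 0, 0, -7.16],
    [0, 0, 0, -7.16]
  ]
}}

```text
time: 20.1
tool_pos: [489.2, 343.5, 181.0]
tcp_rot: [-1.572, 0.0, -0.941]
contact_force: [-0.0, 1.1, -0.4]
grip_width: 55.6
```

Call:
{"api": "arm_command", "payload": {
  "deltas": [
    [0.029, 0, -0.013, 0],
    [0.029, 0, -0.013, 0],
    [0.029, 0, -0.013, 0],
    [0.029, 0, -0.013, 0],
    [0.029, 0, -0.013, 0]
  ]
}}

```text
time: 20.6
tool_pos: [521.4, 186.8, 181.2]
tcp_rot: [-1.572, 0.0, -0.946]
contact_force: [0.4, -0.3, -0.4]
grip_width: 55.6
```

Call:
{"api": "arm_command", "payload": {
  "deltas": [
    [0.029, 0, -0.013, 0],
    [0.029, 0, -0.013, 0],
    [0.029, 0, -0.013, 0],
    [0.027, 0, -0.01, 0],
    [0, 0, 0, 0]
  ]
}}

```text
time: 21.1
tool_pos: [549.1, 63.8, 181.2]
tcp_rot: [-1.572, -0.001, -0.949]
contact_force: [0.3, -0.3, 0.1]
grip_width: 55.8
```

```bash
python3 -c "
from h import *
c=cap('wrist');print(rects(c,'dry_1',110))
plan([(547.5,66.5,79,-54.2)])"
```

```text
[]
at [548.3  66.6 181.3] -54.3 tilt [-9.005e+01  6.000e-02]
1 x [0,0,0,-0.08]
3 x [-0.0001,0.0341,-0.0002,0] -> (547.5, 66.5, 79, -54.2)
```

Call:
{"api": "arm_command", "payload": {
  "deltas": [
    [0, 0.025, 0, 0],
    [0, 0.025, -0.0005, 0],
    [0, 0.025, 0, 0],
    [0, 0.007, 0, 0],
    [0, 0, 0, 0]
  ]
}}

```text
time: 21.7
tool_pos: [547.4, 67.6, 99.0]
tcp_rot: [-1.573, 0.002, -0.945]
contact_force: [-0.3, -0.3, 0.1]
grip_width: 55.6
```

Call:
{"api": "arm_command", "payload": {
  "deltas": [
    [0, 0.006, 0, 0],
    [0, 0.006, 0, 0],
    [0, 0.008, 0, 0],
    [0, 0, 0, 0]
  ]
}}

```text
time: 22.1
tool_pos: [547.6, 66.6, 79.0]
tcp_rot: [-1.572, 0.001, -0.946]
contact_force: [0.2, 0.2, 0.7]
grip_width: 55.6
```

Call:
{"api": "arm_command", "payload": {
  "deltas": [
    [0, 0, 0, 0],
    [0, 0, 0, 0],
    [0, 0, 0, 0],
    [0, 0, 0, 0],
    [0, 0, 0, 0]
  ],
  "claw": 255
}}

```text
time: 22.6
tool_pos: [548.4, 66.6, 80.2]
tcp_rot: [-1.57, -0.0, -0.946]
contact_force: [0.1, -0.7, 2.2]
grip_width: 36.1
```

Call:
{"api": "arm_command", "payload": {
  "deltas": [
    [0, -0.02, 0, 0],
    [0, -0.03, 0, 0],
    [0, -0.03, 0, 0],
    [0, -0.03, 0, 0],
    [0, 0, 0, 0]
  ]
}}

```text
time: 23.1
tool_pos: [550.5, 66.7, 194.1]
tcp_rot: [-1.564, -0.005, -0.946]
contact_force: [-0.1, 0.3, -1.0]
grip_width: 35.8
```

Call:
{"api": "arm_command", "payload": {
  "deltas": [
    [0, 0, 0, 7.16],
    [0, 0, 0, 7.16],
    [0, 0, 0, 7.16],
    [0, 0, 0, 7.16],
    [0, 0, 0, 7.16]
  ]
}}

```text
time: 23.6
tool_pos: [547.7, 66.7, 188.7]
tcp_rot: [-1.573, -0.0, -1.576]
contact_force: [0.2, 0.2, -2.2]
grip_width: 35.9
```

```bash
python3 -c "
from h import *
print(bot.get_obs()['grip_width']);plan([(400,345,120,-90),(400,345,-7,-90)])"
```

```text
35.89842095675077
at [547.7  66.7 188.7] -90.3 tilt [-90.11  -0.  ]
1 x [0,0,0,-0.28]
10 x [-0.0278,0.0069,-0.0148,0] -> (400, 345, 120, -90)
4 x [0.0000,0.0318,0.0000,0] -> (400, 345, -7, -90)
```

Call:
{"api": "arm_command", "payload": {
  "deltas": [
    [-0.028, 0.007, -0.015, -0.28],
    [-0.028, 0.007, -0.015, 0],
    [-0.028, 0.007, -0.015, 0],
    [-0.028, 0.007, -0.015, 0],
    [-0.028, 0.007, -0.015, 0]
  ]
}}

```text
time: 24.1
tool_pos: [471.4, 207.2, 153.6]
tcp_rot: [-1.572, -0.0, -1.566]
contact_force: [-0.1, 1.2, -0.9]
grip_width: 35.8
```

Call:
{"api": "arm_command", "payload": {
  "deltas": [
    [-0.028, 0.007, -0.015, 0],
    [-0.028, 0.007, -0.015, 0],
    [-0.028, 0.007, -0.015, 0],
    [-0.028, 0.007, -0.015, 0],
    [-0.026, 0.006, -0.014, 0]
  ]
}}

```text
time: 24.6
tool_pos: [396.5, 344.7, 119.4]
tcp_rot: [-1.572, -0.001, -1.565]
contact_force: [-0.1, -0.0, -0.8]
grip_width: 35.9
```

Call:
{"api": "arm_command", "payload": {
  "deltas": [
    [0, 0, 0, 0],
    [0, 0.03, 0, 0],
    [0, 0.03, 0, 0],
    [0, 0.03, 0, 0],
    [0, 0.025, 0, 0]
  ]
}}

```text
time: 25.1
tool_pos: [397.6, 342.8, 3.9]
tcp_rot: [-1.572, -0.001, -1.566]
contact_force: [-0.2, 0.5, -1.3]
grip_width: 35.7
```

Call:
{"api": "arm_command", "payload": {
  "deltas": [
    [0, 0.004, 0, 0],
    [0, 0.002, 0, 0],
    [0, 0, 0, 0],
    [0, 0, 0, 0]
  ]
}}

```text
time: 25.5
tool_pos: [398.8, 344.3, 1.1]
tcp_rot: [-1.569, 0.001, -1.566]
contact_force: [-1.0, 0.4, -0.2]
grip_width: 35.7
```

Call:
{"api": "arm_command", "payload": {
  "deltas": [
    [0, 0.003, 0, 0],
    [0, 0.003, 0, 0],
    [0, 0.001, 0, 0],
    [0, 0, 0, 0]
  ]
}}

```text
time: 25.9
tool_pos: [398.3, 344.2, -5.9]
tcp_rot: [-1.569, 0.001, -1.565]
contact_force: [-2.1, -1.3, 10.6]
grip_width: 35.5
```

Call:
{"api": "arm_command", "payload": {
  "deltas": [
    [0, 0, 0, 0],
    [0, 0, 0, 0],
    [0, 0, 0, 0],
    [0, 0, 0, 0]
  ],
  "claw": 100
}}

```text
time: 26.3
tool_pos: [397.9, 343.9, -7.3]
tcp_rot: [-1.571, -0.0, -1.566]
contact_force: [-0.2, 0.2, 0.3]
grip_width: 55.3
```

Call:
{"api": "arm_command", "payload": {
  "deltas": [
    [0, -0.04, 0, 0],
    [0, -0.05, 0, 0],
    [0, -0.05, 0, 0],
    [0, -0.05, 0, 0],
    [0, -0.05, 0, 0]
  ]
}}

```text
time: 26.8
tool_pos: [397.6, 343.7, 234.9]
tcp_rot: [-1.571, -0.0, -1.566]
contact_force: [0.4, 1.5, 0.5]
grip_width: 55.6
```

```bash
python3 -c "
from h import *
c=cap('wrist');print(rects(c,'dry_1',24),pose()[0])
plan([(462.5,-31,240,-47),(462.5,-31,116,-47)])"
```

```text
[(0.66, 398.1, 344.0, 36, 119, 0.4), (0.6, 487.7, 344.5, 38, 119, -0.3)] [400.76165755 345.85731482 240.10472939]
at [400.8 345.9 240.1] -89.7 tilt [-89.33   0.42]
6 x [0,0,0,-7.12]
11 x [0.0289,0.0000,-0.0193,0] -> (462.5, -31, 240, -47)
4 x [0.0000,0.0310,0.0000,0] -> (462.5, -31, 116, -47)
```

Call:
{"api": "arm_command", "payload": {
  "deltas": [
    [0, 0, 0, 8],
    [0, 0, 0, 8],
    [0, 0, 0, 8],
    [0, 0, 0, 8],
    [0, 0, 0, 8]
  ]
}}

```text
time: 27.4
tool_pos: [397.8, 343.8, 232.1]
tcp_rot: [-1.571, -0.001, -2.27]
contact_force: [-0.6, 0.7, 0.5]
grip_width: 55.7
```

Call:
{"api": "arm_command", "payload": {
  "deltas": [
    [0, 0, 0, 7.3],
    [0, 0, 0, 0],
    [0, 0, 0, 0]
  ],
  "claw": 60
}}

```text
time: 27.7
tool_pos: [397.8, 343.9, 232.4]
tcp_rot: [-1.571, -0.001, -2.388]
contact_force: [0.4, 0.0, 0.2]
grip_width: 69.2
```

```bash
python3 -c "
from h import *
plan([(462.5,-31,225,-137)])"
```

```text
at [397.8 343.9 232.4] -136.8 tilt [-9.e+01 -4.e-02]
1 x [0,0,0,0.19]
11 x [0.0189,0.0007,0.0289,0] -> (462.5, -31, 225, -137)
```

Call:
{"api": "arm_command", "payload": {
  "deltas": [
    [0.019, 0.0007, 0.029, 0],
    [0.019, 0.0007, 0.029, 0],
    [0.019, 0.0007, 0.029, 0],
    [0.019, 0.0007, 0.029, 0],
    [0.019, 0.0007, 0.029, 0]
  ]
}}

```text
time: 28.2
tool_pos: [427.3, 171.8, 229.3]
tcp_rot: [-1.571, 0.0, -2.388]
contact_force: [1.0, -0.1, -0.5]
grip_width: 70.1
```

Call:
{"api": "arm_command", "payload": {
  "deltas": [
    [0.019, 0.0007, 0.029, 0],
    [0.019, 0.0007, 0.029, 0],
    [0.019, 0.0007, 0.029, 0],
    [0.019, 0.0007, 0.029, 0],
    [0.019, 0.0007, 0.029, 0]
  ]
}}

```text
time: 28.7
tool_pos: [456.8, 0.9, 225.8]
tcp_rot: [-1.571, 0.0, -2.388]
contact_force: [0.5, 0.3, -0.1]
grip_width: 70.1
```

Call:
{"api": "arm_command", "payload": {
  "deltas": [
    [0.018, 0.0007, 0.028, 0],
    [0, 0, 0, 0],
    [0, 0, 0, 0]
  ]
}}

```text
time: 29.0
tool_pos: [462.5, -30.8, 224.9]
tcp_rot: [-1.572, -0.0, -2.391]
contact_force: [-0.5, 1.0, -0.3]
grip_width: 70.2
```

```bash
python3 -c "
from h import *
c=cap('wrist','w9');np.save('c9',c['cw']);print(rects(c,'screw_bar',163),find(c,'screw_bar'))
cv2.imwrite('pics/w9c.png',cv2.resize(c['img'][140:380,180:500,::-1],(800,600),interpolation=3))
plan([(462.5,-31,116,-137)])"
```

```text
[(0.77, 464.0, -32.9, 27, 59, -46.9)] [(0.98, array([463.6, -37.3, 162.3])), (0.53, array([ 594.5, -247.7,   12.4]))]
at [462.5 -29.5 225.2] -136.9 tilt [-90.02   0.  ]
1 x [0,0,0,0.11]
4 x [0.0002,0.0273,0.0003,0] -> (462.5, -31, 116, -137)
```

View pics/w9c.png

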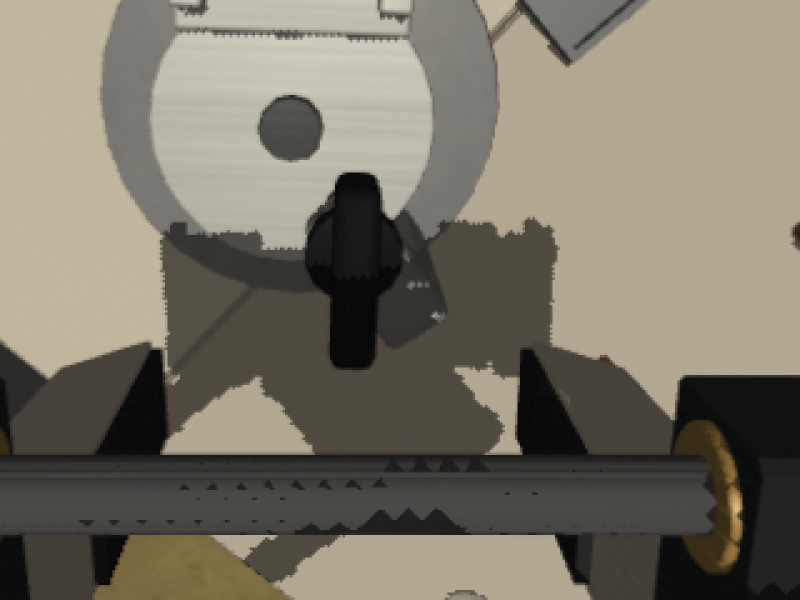

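Call:
{"api": "arm_command", "payload": {
  "deltas": [
    [0, 0.027, 0.001, 0.5],
    [0, 0.027, 0.001, 0],
    [0, 0.027, 0.001, 0],
    [0, 0.02, 0, 0],
    [0, 0, 0, 0]
  ]
}}

```text
time: 29.65
tool_pos: [462.9, -31.3, 122.1]
tcp_rot: [-1.575, -0.003, -2.398]
contact_force: [-0.5, 0.2, -0.1]
grip_width: 70.3
```

Call:
{"api": "arm_command", "payload": {
  "deltas": [
    [0, 0.004, 0, 0],
    [0, 0.003, 0, 0],
    [0, 0, 0, 0],
    [0, 0, 0, 0]
  ]
}}

```text
time: 30.05
tool_pos: [465.1, -32.7, 117.8]
tcp_rot: [-1.57, 0.001, -2.4]
contact_force: [-0.8, -0.4, 0.8]
grip_width: 70.4
```

Call:
{"api": "arm_command", "payload": {
  "deltas": [
    [0, 0, 0, 0],
    [0, 0, 0, 0],
    [0, 0, 0, 0],
    [0, 0, 0, 0],
    [0, 0, 0, 0]
  ],
  "claw": 255
}}

```text
time: 30.55
tool_pos: [464.7, -32.7, 117.2]
tcp_rot: [-1.571, -0.0, -2.4]
contact_force: [-0.2, 0.5, 0.1]
grip_width: 34.9
```

Call:
{"api": "arm_command", "payload": {
  "deltas": [
    [0, 0, 0, 0],
    [0, 0, 0, 0],
    [0, 0, 0, 0],
    [0, 0, 0, 0],
    [0, 0, 0, 0]
  ]
}}

```text
time: 31.05
tool_pos: [465.3, -33.3, 117.3]
tcp_rot: [-1.569, 0.0, -2.4]
contact_force: [3.0, -5.8, -1.9]
grip_width: 29.3
```

```bash
python3 -c "
from h import *
o=bot.get_obs();print({k:np.round(o[k],2) for k in ('tool_pos','tcp_rot','contact_force','moment','grip_width')})"
```

```text
{'tool_pos': array([465.35, -33.3 , 117.32]), 'tcp_rot': array([-1.57,  0.  , -2.4 ]), 'contact_force': array([ 2.96, -5.8 , -1.85]), 'moment': array([-0.82, -0.58, -0.01]), 'grip_width': np.float64(29.33)}
```

Call:
{"api": "arm_command", "payload": {
  "deltas": [
    [0, 0, 0, 0],
    [0, 0, 0, 0],
    [0, -0.006, 0, 0],
    [0, -0.006, 0, 0],
    [0, 0, 0, 0]
  ],
  "claw": 130
}}

```text
time: 31.55
tool_pos: [465.3, -32.7, 130.3]
tcp_rot: [-1.569, 0.001, -2.4]
contact_force: [0.3, 0.6, 0.1]
grip_width: 44.7
```

Call:
{"api": "arm_command", "payload": {
  "deltas": [
    [0, 0, 0, 0],
    [0, 0, 0, 0],
    [0, 0, 0, 0],
    [0, 0, 0, 0],
    [0, 0, 0, 0]
  ],
  "claw": 255
}}

```text
time: 32.05
tool_pos: [465.3, -33.4, 129.1]
tcp_rot: [-1.569, -0.0, -2.4]
contact_force: [2.7, -3.9, -2.6]
grip_width: 13.8
```

Call:
{"api": "arm_command", "payload": {
  "deltas": [
    [0, 0, 0, 0],
    [0, 0, 0, 0],
    [0, 0, 0, 0]
  ]
}}

```text
time: 32.35
tool_pos: [465.3, -33.4, 129.1]
tcp_rot: [-1.569, 0.0, -2.4]
contact_force: [3.5, -5.3, -3.5]
grip_width: 13.6
```

```bash
python3 -c "
from h import *
o=bot.get_obs();print({k:np.round(o[k],2) for k in ('tool_pos','tcp_rot','contact_force','moment','grip_width')})"
```

```text
{'tool_pos': array([465.31, -33.41, 129.13]), 'tcp_rot': array([-1.57,  0.  , -2.4 ]), 'contact_force': array([ 3.45, -5.29, -3.5 ]), 'moment': array([-0.59, -0.45, -0.06]), 'grip_width': np.float64(13.57)}
```

Call:
{"api": "arm_command", "payload": {
  "deltas": [
    [0, 0, 0, -4],
    [0, 0, 0, -6],
    [0, 0, 0, -6],
    [0, 0, 0, -6],
    [0, 0, 0, -6]
  ]
}}

```text
time: 32.85
tool_pos: [463.6, -32.3, 129.1]
tcp_rot: [-1.573, 0.0, -1.908]
contact_force: [-3.9, 1.4, 2.9]
grip_width: 13.6
```

Call:
{"api": "arm_command", "payload": {
  "deltas": [
    [0, 0, 0, -6],
    [0, 0, 0, -6],
    [0, 0, 0, -6],
    [0, 0, 0, -6],
    [0, 0, 0, -6]
  ]
}}

```text
time: 33.35
tool_pos: [461.4, -32.0, 129.0]
tcp_rot: [-1.578, 0.003, -1.384]
contact_force: [-11.3, -1.5, 10.0]
grip_width: 13.9
```

Call:
{"api": "arm_command", "payload": {
  "deltas": [
    [0, 0, 0, -6],
    [0, 0, 0, -6],
    [0, 0, 0, -6],
    [0, 0, 0, -6],
    [0, 0, 0, 0]
  ]
}}

```text
time: 33.85
tool_pos: [459.6, -32.8, 129.0]
tcp_rot: [-1.58, 0.006, -0.965]
contact_force: [-17.1, -3.6, 14.1]
grip_width: 13.7
```

```bash
python3 -c "
from h import *
o=bot.get_obs();print({k:np.round(o[k],2) for k in ('tool_pos','tcp_rot','contact_force','moment','grip_width')})"
```

```text
{'tool_pos': array([459.64, -32.75, 128.99]), 'tcp_rot': array([-1.58,  0.01, -0.97]), 'contact_force': array([-17.13,  -3.62,  14.14]), 'moment': array([-0.66,  2.68,  0.01]), 'grip_width': np.float64(13.74)}
```

Call:
{"api": "arm_command", "payload": {
  "deltas": [
    [0, 0, 0, 0],
    [0, 0, 0, 0],
    [0, 0, 0, 0],
    [0, 0, 0, 0],
    [0, 0, 0, 0]
  ],
  "claw": 100
}}

```text
time: 34.35
tool_pos: [464.9, -32.6, 129.2]
tcp_rot: [-1.571, -0.0, -0.969]
contact_force: [-0.1, 0.4, -0.2]
grip_width: 49.6
```

Call:
{"api": "arm_command", "payload": {
  "deltas": [
    [0, -0.03, 0, 0],
    [0, -0.04, 0, 0],
    [0, -0.03, 0, 0],
    [0, 0, 0, 8],
    [0, 0, 0, 8]
  ]
}}

```text
time: 34.85
tool_pos: [465.3, -32.7, 230.3]
tcp_rot: [-1.569, -0.001, -1.254]
contact_force: [-0.6, -0.5, -0.9]
grip_width: 55.8
```

Call:
{"api": "arm_command", "payload": {
  "deltas": [
    [0, 0, 0, 8],
    [0, 0, 0, 8],
    [0, 0, 0, 8],
    [0, 0, 0, 8],
    [0, 0, 0, 8]
  ]
}}

```text
time: 35.35
tool_pos: [464.7, -32.6, 229.1]
tcp_rot: [-1.571, -0.0, -1.952]
contact_force: [-0.4, 0.0, -0.1]
grip_width: 56.1
```

Call:
{"api": "arm_command", "payload": {
  "deltas": [
    [0, 0, 0, 8],
    [0, 0, 0, 8],
    [0, 0, 0, 8],
    [0, 0, 0, 3.5],
    [0, 0, 0, 0]
  ]
}}

```text
time: 35.85
tool_pos: [464.8, -32.6, 229.1]
tcp_rot: [-1.571, 0.0, -2.427]
contact_force: [0.5, 0.3, -0.8]
grip_width: 55.8
```

```bash
python3 -c "
from h import *
plan([(673,177.5,225,-139.5)])
c=cap('top')
print(px2w(c,[(263,155),(302,152)],110),px2w(c,[(263,172),(302,168)],0))"
```

```text
at [464.8 -32.6 229.1] -139.0 tilt [-90.   0.]
1 x [0,0,0,0.47]
9 x [-0.0328,0.0005,-0.0027,0] -> (673, 177.5, 225, -139.5)
[[832.77014129  57.98111926]
 [843.05877414 -57.95530239]] [[807.0464798   67.53372835]
 [821.14165285 -55.31300528]]
```

Call:
{"api": "arm_command", "payload": {
  "deltas": [
    [-0.033, 0, -0.0027, 0.5],
    [-0.033, 0, -0.0027, 0],
    [-0.033, 0, -0.0027, 0],
    [-0.033, 0, -0.0027, 0],
    [-0.033, 0, -0.0027, 0]
  ]
}}

```text
time: 36.4
tool_pos: [582.0, 86.0, 229.0]
tcp_rot: [-1.571, -0.0, -2.433]
contact_force: [0.4, 0.1, 0.9]
grip_width: 56.2
```

Call:
{"api": "arm_command", "payload": {
  "deltas": [
    [-0.033, 0, -0.0027, 0],
    [-0.033, 0, -0.0027, 0],
    [-0.033, 0, -0.0027, 0],
    [-0.031, 0, -0.0027, 0],
    [0, 0, 0, 0]
  ]
}}

```text
time: 36.9
tool_pos: [674.3, 180.3, 227.1]
tcp_rot: [-1.572, -0.001, -2.43]
contact_force: [-0.3, -0.6, -1.0]
grip_width: 55.7
```

Call:
{"api": "arm_command", "payload": {
  "deltas": [
    [0, 0, 0, 0],
    [0, 0, 0, 0]
  ]
}}

```text
time: 37.1
tool_pos: [672.6, 176.8, 229.2]
tcp_rot: [-1.571, -0.001, -2.435]
contact_force: [0.5, -0.0, 1.4]
grip_width: 55.6
```

```bash
python3 -c "
from h import *
c=cap('wrist','w10');np.save('c10',c['cw'])
g=c['img'][200:330,220:420].max(2);m=(g<45).astype(np.uint8)
n,l,s,ce=cv2.connectedComponentsWithStats(m)
for i in range(1,n):
  if s[i,4]>60: print(s[i]+np.array([220,200,0,0,0]))
print(find(c,'swing_handle'))
cv2.imwrite('pics/w10c.png',cv2.resize(c['img'][140:380,180:500,::-1],(640,480),interpolation=3))
plan([(673,177.5,100,-139.5)])"
```

```text
[304 215  22  35 601]
[390 267  14  13  62]
[ 220  280  200   49 1993]
[(0.94, array([652.9, 162.7,  92.4]))]
at [672.7 176.6 229.8] -139.5 tilt [-8.998e+01  1.000e-02]
4 x [-0.0002,0.0325,-0.0001,0] -> (673, 177.5, 100, -139.5)
```

View pics/w10c.png

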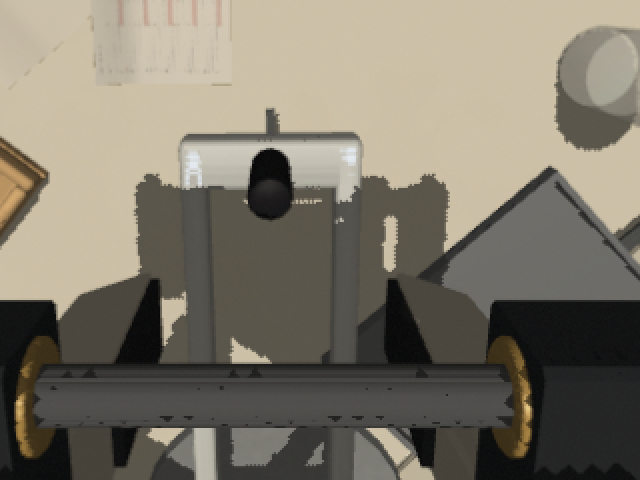

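Call:
{"api": "arm_command", "payload": {
  "deltas": [
    [0, 0.03, 0, 0],
    [0, 0.03, 0, 0],
    [0, 0.03, 0, 0],
    [0, 0.02, 0, 0],
    [0, 0.015, 0, 0]
  ]
}}

```text
time: 37.7
tool_pos: [672.1, 176.6, 103.0]
tcp_rot: [-1.572, -0.002, -2.435]
contact_force: [0.2, 0.9, -0.3]
grip_width: 55.7
```

Call:
{"api": "arm_command", "payload": {
  "deltas": [
    [0, 0, 0, 0],
    [0, 0, 0, 0],
    [0, 0, 0, 0]
  ]
}}

```text
time: 38.0
tool_pos: [673.8, 177.4, 106.0]
tcp_rot: [-1.569, 0.002, -2.435]
contact_force: [-0.5, -0.7, 0.2]
grip_width: 55.8
```

Call:
{"api": "arm_command", "payload": {
  "deltas": [
    [0, 0, 0, 0],
    [0, 0, 0, 0],
    [0, 0, 0, 0],
    [0, 0, 0, 0],
    [0, 0, 0, 0]
  ],
  "claw": 255
}}

```text
time: 38.5
tool_pos: [673.1, 177.6, 104.2]
tcp_rot: [-1.571, -0.0, -2.435]
contact_force: [1.1, 0.9, 0.2]
grip_width: 20.5
```

Call:
{"api": "arm_command", "payload": {
  "deltas": [
    [0, 0, 0, 0],
    [0, 0, 0, 0],
    [0, 0, 0, 0]
  ]
}}

```text
time: 38.8
tool_pos: [673.0, 177.6, 104.2]
tcp_rot: [-1.571, -0.0, -2.435]
contact_force: [0.2, 0.1, -0.6]
grip_width: 16.9
```

Call:
{"api": "arm_command", "payload": {
  "deltas": [
    [0.0004, 0, 0.0145, 3.1],
    [0.0004, 0, 0.0145, 3.1],
    [0.0004, 0, 0.0145, 3.1],
    [0.0004, 0, 0.0145, 3.1],
    [0.0004, 0, 0.0145, 3.1]
  ]
}}

```text
time: 39.3
tool_pos: [712.7, 116.6, 104.2]
tcp_rot: [-1.571, 0.001, -2.707]
contact_force: [1.0, 1.8, 0.6]
grip_width: 17.4
```

Call:
{"api": "arm_command", "payload": {
  "deltas": [
    [0.0004, 0, 0.0145, 3.1],
    [0.0004, 0, 0.0145, 3.1],
    [0.0004, 0, 0.0145, 3.1],
    [0.0004, 0, 0.0145, 3.1],
    [0.0004, 0, 0.0145, 3.1]
  ]
}}

```text
time: 39.8
tool_pos: [734.4, 47.4, 104.2]
tcp_rot: [-1.571, 0.002, -2.978]
contact_force: [2.6, 0.3, -1.4]
grip_width: 17.1
```

```bash
python3 -c "
from h import *
o=bot.get_obs();print({k:np.round(o[k],2) for k in ('tool_pos','tcp_rot','contact_force','moment','grip_width')})
d=o['tool_pos'][:2]-np.array([470.5,2.5]);print(np.hypot(*d),np.degrees(np.arctan2(d[1],d[0])))"
```

```text
{'tool_pos': array([734.39,  47.45, 104.18]), 'tcp_rot': array([-1.57,  0.  , -2.98]), 'contact_force': array([ 2.58,  0.26, -1.36]), 'moment': array([ 0.17, -0.3 , -0.04]), 'grip_width': np.float64(17.13)}
267.6945841715898 9.665581815862453
```

Swinging well. Five more rows.

Call:
{"api": "arm_command", "payload": {
  "deltas": [
    [0.0004, 0, 0.0145, 3.1],
    [0.0004, 0, 0.0145, 3.1],
    [0.0004, 0, 0.0145, 3.1],
    [0.0004, 0, 0.0145, 3.0],
    [0.0004, 0, 0.0128, 2.8]
  ]
}}

```text
time: 40.3
tool_pos: [736.9, -23.7, 104.2]
tcp_rot: [-1.571, 0.003, 3.041]
contact_force: [3.4, 0.2, -1.1]
grip_width: 17.1
```

Call:
{"api": "arm_command", "payload": {
  "deltas": [
    [0, 0, 0, 0],
    [0, 0, 0, 0],
    [0, 0, 0, 0]
  ]
}}

```text
time: 40.6
tool_pos: [736.9, -22.7, 104.2]
tcp_rot: [-1.571, 0.003, 3.045]
contact_force: [6.1, -1.2, -2.0]
grip_width: 17.1
```

Call:
{"api": "arm_command", "payload": {
  "deltas": [
    [0, 0, 0, 0],
    [0, 0, 0, 0],
    [0, 0, 0, 0],
    [0, 0, 0, 0],
    [0, 0, 0, 0]
  ],
  "claw": 100
}}

```text
time: 41.1
tool_pos: [735.7, -22.8, 104.2]
tcp_rot: [-1.571, -0.0, 3.044]
contact_force: [1.2, -0.4, -0.8]
grip_width: 52.5
```

Call:
{"api": "arm_command", "payload": {
  "deltas": [
    [0, -0.03, 0, 0],
    [0, -0.03, 0, 0],
    [0, -0.03, 0, 0],
    [0, -0.03, 0, 0],
    [0, -0.03, 0, 0]
  ]
}}

```text
time: 41.6
tool_pos: [735.6, -22.9, 255.6]
tcp_rot: [-1.571, 0.0, 3.044]
contact_force: [1.5, -0.3, 0.7]
grip_width: 55.9
```

Call:
{"api": "arm_command", "payload": {
  "deltas": [
    [0.03, 0, 0, 0],
    [0.03, 0, 0, 0],
    [0.03, -0.01, 0, 0],
    [0, -0.02, 0, 0],
    [0, 0, 0, 0]
  ]
}}

```text
time: 42.1
tool_pos: [646.6, -14.2, 287.7]
tcp_rot: [-1.57, 0.006, 3.044]
contact_force: [0.6, -0.2, 1.3]
grip_width: 56.2
```

```bash
python3 -c "
from h import *
print(pose()[0]);c=cap('wrist','w11');np.save('c11',c['cw'])
print(rects(c,'drip_tray',13))
cv2.imwrite('pics/w11c.png',cv2.resize(c['img'][0:300,120:520,::-1],(800,600),interpolation=3))"
```

```text
[646.58089595 -14.15203944 287.66498571]
[(0.73, 649.2, -13.5, 71, 157, 84.4), (0.49, 618.4, -10.2, 103, 299, 84.7)]
```

View pics/w11c.png

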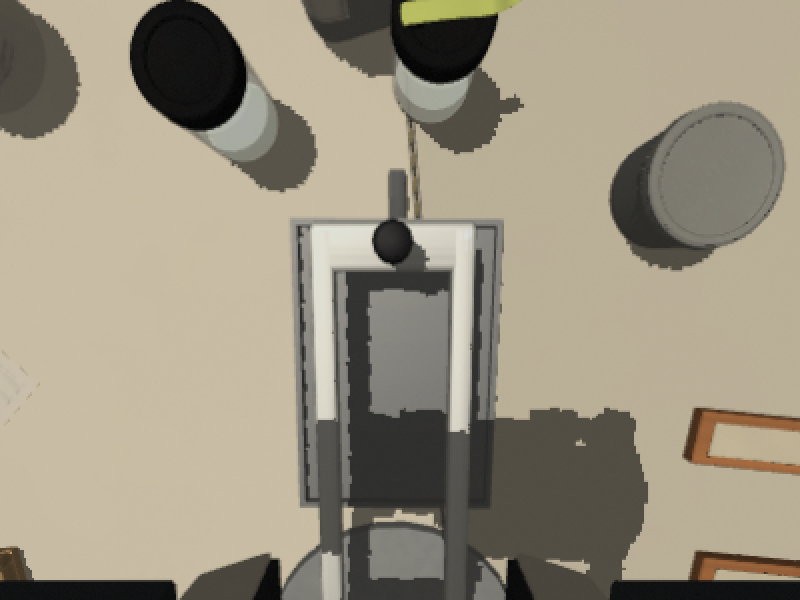

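```bash
cat > e.py <<'E'
from h import *
c=vision.capture('wrist');c['cw']=np.load('c11.npy')
g=cv2.GaussianBlur(cv2.imread('pics/w11.png',0).astype(float),(3,3),0)
def edge(u0,u1,v0,v1,z,sgn,nm):
    p=[]
    for v in range(v0,v1):
        uc=np.linspace(*u0,1)[0]+(u0[1]-u0[0])*(v-v0)/(v1-v0)
        a=int(uc-u1);d=sgn*(g[v,a+1:a+2*u1+1]-g[v,a:a+2*u1]);i=int(d.argmax())
        w=d.clip(0)[max(0,i-1):i+2];p.append((a+.5+np.average(np.arange(max(0,i-1),i-1+len(w)+(i==0)*1)[:len(w)],weights=w+1e-9),v))
    q=px2w(c,p,z);yx=q
    for _ in range(3):
        f=np.polyfit(q[:,0],q[:,1],1);r=np.abs(q[:,1]-np.polyval(f,q[:,0]));q=q[r<max(.6,1.5*np.median(r))]
    a=np.degrees(np.arctan(f[0]));d=f[1]+f[0]*470.5-2.5  # lateral at axis
    print(nm,'angle %.2f'%a,'lat@axis %.1f'%(d*np.cos(np.radians(a))),'y@736 %.1f'%np.polyval(f,736),len(q))
V=lambda y:y//2
X=lambda x:x/2+120
edge((X(292),X(301)),3,V(240),V(490),13,-1,'trayL')
edge((X(502),X(491)),3,V(240),V(490),13,1,'trayR')
edge((X(312),X(318)),3,V(250),V(410),94,1,'railL out')
edge((X(474),X(468)),3,V(250),V(410),94,-1,'railR out')
edge((X(332),X(337)),3,V(280),V(410),94,-1,'railL in')
edge((X(452),X(449)),3,V(280),V(410),94,1,'railR in')
print('peg',px2w(c,[(X(392),V(242))],150),'tab',px2w(c,[(X(397),V(172))],8))
E
python3 e.py
```

```text
trayL angle -6.10 lat@axis 63.3 y@736 37.8 74
trayR angle -6.08 lat@axis -63.6 y@736 -89.8 93
railL out angle -5.62 lat@axis 42.8 y@736 19.3 80
railR out angle -5.24 lat@axis -41.0 y@736 -63.0 77
railL in angle -5.36 lat@axis 31.8 y@736 9.6 65
railR in angle -5.27 lat@axis -30.2 y@736 -52.3 65
peg [[735.90595231 -21.85282079]] tab [[781.85177707 -29.19688342]]
```

```bash
python3 -c "
from h import *
plan([(736.5,-22.5,200,174.3),(736.5,-22.5,104,174.3)])"
```

```text
at [646.6 -14.3 283.6] 174.4 tilt [-8.999e+01  1.000e-02]
1 x [0,0,0,0.09]
4 x [-0.0226,0.0209,-0.0002,0] -> (736.5, -22.5, 200, 174.3)
3 x [0.0000,0.0320,-0.0000,0] -> (736.5, -22.5, 104, 174.3)
```

Call:
{"api": "arm_command", "payload": {
  "deltas": [
    [-0.0226, 0.021, 0, 0.1],
    [-0.0226, 0.021, 0, 0],
    [-0.0226, 0.021, 0, 0],
    [-0.0226, 0.021, 0, 0],
    [0, 0, 0, 0]
  ]
}}

```text
time: 42.75
tool_pos: [736.2, -23.4, 192.3]
tcp_rot: [-1.571, -0.01, 3.042]
contact_force: [-0.1, 0.1, -0.8]
grip_width: 55.8
```

Call:
{"api": "arm_command", "payload": {
  "deltas": [
    [0, 0.025, 0, 0],
    [0, 0.03, 0, 0],
    [0, 0.025, 0, 0],
    [0, 0.016, 0, 0],
    [0, 0, 0, 0]
  ]
}}

```text
time: 43.25
tool_pos: [734.3, -22.9, 100.8]
tcp_rot: [-1.571, -0.006, 3.042]
contact_force: [0.2, 0.2, -0.3]
grip_width: 55.5
```

Call:
{"api": "arm_command", "payload": {
  "deltas": [
    [0, 0, 0, 0],
    [0, 0, 0, 0],
    [0, 0, 0, 0],
    [0, 0, 0, 0],
    [0, 0, 0, 0]
  ],
  "claw": 255
}}

```text
time: 43.75
tool_pos: [736.4, -23.2, 104.8]
tcp_rot: [-1.571, 0.001, 3.042]
contact_force: [0.5, 0.3, 0.2]
grip_width: 20.2
```

Call:
{"api": "arm_command", "payload": {
  "deltas": [
    [0, 0, 0, 0],
    [0, 0, 0, 0],
    [0, 0, 0, 0]
  ]
}}

```text
time: 44.05
tool_pos: [736.3, -23.2, 104.7]
tcp_rot: [-1.571, 0.001, 3.042]
contact_force: [-0.6, -0.1, 3.0]
grip_width: 17.3
```

Call:
{"api": "arm_command", "payload": {
  "deltas": [
    [0, 0, 0.0018, 0.35],
    [0, 0, 0.0018, 0.35],
    [0, 0, 0, 0],
    [0, 0, 0, 0],
    [0, 0, 0, 0]
  ]
}}

```text
time: 44.55
tool_pos: [736.0, -27.0, 104.7]
tcp_rot: [-1.57, 0.001, 3.03]
contact_force: [-0.7, -0.7, 4.6]
grip_width: 17.2
```

Call:
{"api": "arm_command", "payload": {
  "deltas": [
    [0, 0, 0, 0],
    [0, 0, 0, 0],
    [0, 0, 0, 0],
    [0, 0, 0, 0],
    [0, 0, 0, 0]
  ],
  "claw": 100
}}

```text
time: 45.05
tool_pos: [735.7, -26.7, 103.9]
tcp_rot: [-1.571, -0.0, 3.03]
contact_force: [0.1, 0.2, 0.5]
grip_width: 52.3
```

Call:
{"api": "arm_command", "payload": {
  "deltas": [
    [0, -0.03, 0, 0],
    [0, -0.03, 0, 0],
    [0, -0.03, 0, 0],
    [0, -0.03, 0, 0],
    [0, -0.03, 0, 0]
  ]
}}

```text
time: 45.55
tool_pos: [735.6, -26.7, 255.5]
tcp_rot: [-1.571, 0.0, 3.03]
contact_force: [0.9, 0.1, -0.8]
grip_width: 56.1
```

Call:
{"api": "arm_command", "payload": {
  "deltas": [
    [0.03, 0, 0, 0],
    [0.03, 0, 0, 0],
    [0.03, -0.01, 0, 0],
    [0, -0.015, 0, 0],
    [0, 0, 0, 0]
  ]
}}

```text
time: 46.05
tool_pos: [646.6, -16.6, 282.0]
tcp_rot: [-1.571, 0.005, 3.03]
contact_force: [0.1, 0.2, 0.6]
grip_width: 56.0
```

```bash
python3 -c "
from h import *
print(pose()[0]);c=cap('wrist','w11');np.save('c11',c['cw'])"; python3 e.py; python3 -c "
from h import *
plan([(646,-14,290,-150),(463,-35.5,235,-150)])"
```

```text
[646.64813299 -16.59530375 282.03056343]
trayL angle -6.09 lat@axis 63.2 y@736 37.7 81
trayR angle -6.20 lat@axis -63.3 y@736 -90.0 90
railL out angle -6.51 lat@axis 42.5 y@736 15.0 80
railR out angle -6.33 lat@axis -40.3 y@736 -67.5 79
railL in angle -6.38 lat@axis 32.1 y@736 5.1 65
railR in angle -6.17 lat@axis -30.3 y@736 -56.7 65
peg [[735.4535457 -25.4951473]] tab [[780.65511042 -33.35354801]]
at [646.9 -16.7 279.4] 173.6 tilt [-8.999e+01  8.000e-02]
5 x [0,0,0,-7.28]
1 x [-0.0006,-0.0106,-0.0028,0] -> (646, -14, 290, -150)
6 x [0.0282,0.0092,-0.0121,0] -> (463, -35.5, 235, -150)
```

Call:
{"api": "arm_command", "payload": {
  "deltas": [
    [0, 0, 0, -8.2],
    [0, 0, 0, -8.2],
    [0, 0, 0, -8.2],
    [0, 0, 0, -8.2],
    [0, 0, 0, -8.2]
  ]
}}

```text
time: 46.65
tool_pos: [646.8, -16.8, 277.6]
tcp_rot: [-1.572, -0.001, -2.532]
contact_force: [0.4, 0.5, 0.4]
grip_width: 55.6
```

Call:
{"api": "arm_command", "payload": {
  "deltas": [
    [0, 0, 0, -8.2],
    [0, 0, 0, -8.2],
    [0, 0, 0, -8.2],
    [0, 0, 0, -8.2],
    [0, 0, 0, -8.2]
  ]
}}

```text
time: 47.15
tool_pos: [646.8, -16.8, 277.6]
tcp_rot: [-1.572, -0.0, -1.817]
contact_force: [-0.0, -0.6, -0.3]
grip_width: 56.0
```

Call:
{"api": "arm_command", "payload": {
  "deltas": [
    [0, 0, 0, -8.2],
    [0, 0, 0, -8.2],
    [0, 0, 0, -8.2],
    [0, 0, 0, -8.2],
    [0, 0, 0, -8.2]
  ]
}}

```text
time: 47.65
tool_pos: [646.8, -16.8, 277.6]
tcp_rot: [-1.572, 0.001, -1.101]
contact_force: [-0.0, 0.8, 0.4]
grip_width: 56.0
```

Call:
{"api": "arm_command", "payload": {
  "deltas": [
    [0, 0, 0, -8],
    [0, 0, 0, 0]
  ]
}}

```text
time: 47.85
tool_pos: [646.7, -16.8, 277.7]
tcp_rot: [-1.572, 0.001, -0.966]
contact_force: [0.4, -0.3, 0.1]
grip_width: 55.9
```

```bash
python3 -c "
from h import *
plan([(463,-35,230,-55.5)])"
```

```text
at [646.7 -16.8 277.7] -55.3 tilt [-9.007e+01  6.000e-02]
1 x [0,0,0,0.15]
6 x [-0.0148,0.0080,-0.0270,0] -> (463, -35, 230, -55.5)
```

Call:
{"api": "arm_command", "payload": {
  "deltas": [
    [-0.0148, 0.008, -0.027, 0.2],
    [-0.0148, 0.008, -0.027, 0],
    [-0.0148, 0.008, -0.027, 0],
    [-0.0148, 0.008, -0.027, 0],
    [-0.0148, 0.008, -0.027, 0]
  ]
}}

```text
time: 48.35
tool_pos: [492.1, -32.1, 238.2]
tcp_rot: [-1.571, 0.0, -0.975]
contact_force: [-0.1, -0.8, 0.8]
grip_width: 56.0
```

Call:
{"api": "arm_command", "payload": {
  "deltas": [
    [-0.0148, 0.008, -0.027, 0],
    [0, 0, 0, 0],
    [0, 0, 0, 0],
    [0, 0, 0, 0]
  ]
}}

```text
time: 48.75
tool_pos: [464.0, -35.2, 231.5]
tcp_rot: [-1.57, -0.001, -0.972]
contact_force: [-1.1, -0.4, 0.2]
grip_width: 55.8
```

```bash
python3 -c "
from h import *
c=cap('wrist','w12');print(rects(c,'screw_bar',163),find(c,'screw_bar'))
cv2.imwrite('pics/w12c.png',cv2.resize(c['img'][140:380,180:500,::-1],(640,480),interpolation=3))
plan([(463,-35,129,-55.5)])"
```

```text
[(0.85, 460.1, -32.7, 27, 58, 34.3)] [(0.79, array([457.7, -34.7, 161. ]))]
at [463.5 -35.  231.2] -55.6 tilt [-8.998e+01 -2.000e-02]
1 x [0,0,0,-0.13]
3 x [-0.0001,0.0341,-0.0001,0] -> (463, -35, 129, -55.5)
```

View pics/w12c.png

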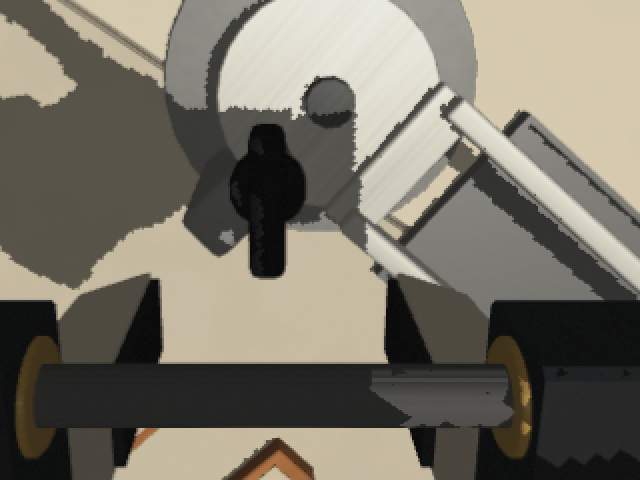

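Call:
{"api": "arm_command", "payload": {
  "deltas": [
    [-0.002, 0.025, -0.001, 0],
    [0, 0.03, 0, 0],
    [0, 0.025, 0, 0],
    [0, 0.015, 0, 0],
    [0, 0.007, 0, 0]
  ]
}}

```text
time: 49.4
tool_pos: [460.3, -33.7, 127.7]
tcp_rot: [-1.572, 0.002, -0.971]
contact_force: [0.5, -0.1, 0.4]
grip_width: 55.9
```

Call:
{"api": "arm_command", "payload": {
  "deltas": [
    [0, 0, 0, 0],
    [0, 0, 0, 0],
    [0, 0, 0, 0]
  ]
}}

```text
time: 49.7
tool_pos: [461.4, -34.1, 130.1]
tcp_rot: [-1.57, -0.002, -0.971]
contact_force: [-0.0, -0.9, -1.0]
grip_width: 56.0
```

Call:
{"api": "arm_command", "payload": {
  "deltas": [
    [0, 0, 0, 0],
    [0, 0, 0, 0],
    [0, 0, 0, 0],
    [0, 0, 0, 0],
    [0, 0, 0, 0]
  ],
  "claw": 255
}}

```text
time: 50.2
tool_pos: [460.6, -33.9, 129.3]
tcp_rot: [-1.571, -0.0, -0.971]
contact_force: [-0.5, -0.2, 0.7]
grip_width: 20.7
```

Call:
{"api": "arm_command", "payload": {
  "deltas": [
    [0, 0, 0, 0],
    [0, 0, 0, 0],
    [0, 0, 0, 0]
  ]
}}

```text
time: 50.5
tool_pos: [460.5, -34.0, 129.2]
tcp_rot: [-1.571, -0.0, -0.971]
contact_force: [-1.3, -1.1, 0.7]
grip_width: 13.9
```

Call:
{"api": "arm_command", "payload": {
  "deltas": [
    [0, 0, 0, 4],
    [0, 0, 0, 6],
    [0, 0, 0, 6],
    [0, 0, 0, 6],
    [0, 0, 0, 6]
  ]
}}

```text
time: 51.0
tool_pos: [461.7, -33.6, 129.2]
tcp_rot: [-1.568, 0.0, -1.463]
contact_force: [4.4, 2.3, -3.0]
grip_width: 13.9
```

Call:
{"api": "arm_command", "payload": {
  "deltas": [
    [0, 0, 0, 6],
    [0, 0, 0, 6],
    [0, 0, 0, 6],
    [0, 0, 0, 6],
    [0, 0, 0, 6]
  ]
}}

```text
time: 51.5
tool_pos: [463.2, -33.8, 129.3]
tcp_rot: [-1.566, 0.002, -1.987]
contact_force: [10.4, 1.5, -7.0]
grip_width: 14.2
```

Call:
{"api": "arm_command", "payload": {
  "deltas": [
    [0, 0, 0, 6],
    [0, 0, 0, 6],
    [0, 0, 0, 6],
    [0, 0, 0, 5],
    [0, 0, 0, 0]
  ]
}}

```text
time: 52.0
tool_pos: [464.1, -34.5, 129.3]
tcp_rot: [-1.565, 0.005, -2.387]
contact_force: [12.3, -1.9, -10.1]
grip_width: 13.7
```

```bash
python3 -c "
from h import *
o=bot.get_obs();print({k:np.round(o[k],2) for k in ('tool_pos','tcp_rot','contact_force','moment','grip_width')},np.degrees(o['tcp_rot'][2]))"
```

```text
{'tool_pos': array([464.14, -34.5 , 129.32]), 'tcp_rot': array([-1.56,  0.  , -2.39]), 'contact_force': array([ 12.34,  -1.87, -10.07]), 'moment': array([-0.2 , -1.9 , -0.13]), 'grip_width': np.float64(13.67)} -136.76725055953824
```

Call:
{"api": "arm_command", "payload": {
  "deltas": [
    [0, 0, 0, 2],
    [0, 0, 0, 1.5],
    [0, 0, 0, 0],
    [0, 0, 0, 0]
  ]
}}

```text
time: 52.4
tool_pos: [464.2, -34.6, 129.3]
tcp_rot: [-1.565, 0.005, -2.446]
contact_force: [12.1, -1.5, -11.6]
grip_width: 13.6
```

Call:
{"api": "arm_command", "payload": {
  "deltas": [
    [0, 0, 0, 0],
    [0, 0, 0, 0],
    [0, 0, 0, 0],
    [0, 0, 0, 0],
    [0, 0, 0, 0]
  ],
  "claw": 100
}}

```text
time: 52.9
tool_pos: [460.5, -33.9, 129.2]
tcp_rot: [-1.571, -0.0, -2.445]
contact_force: [-0.5, -0.1, -0.3]
grip_width: 49.1
```

Call:
{"api": "arm_command", "payload": {
  "deltas": [
    [0, -0.03, 0, 0],
    [0, -0.04, 0, 0],
    [0, -0.03, 0, 0],
    [0, 0, 0, -8],
    [0, 0, 0, -8]
  ]
}}

```text
time: 53.4
tool_pos: [461.0, -34.0, 230.4]
tcp_rot: [-1.568, 0.001, -2.16]
contact_force: [-0.8, -0.0, -0.7]
grip_width: 55.8
```

Call:
{"api": "arm_command", "payload": {
  "deltas": [
    [0, 0, 0, -8],
    [0, 0, 0, -8],
    [0, 0, 0, -8],
    [0, 0, 0, -8],
    [0, 0, 0, -4]
  ]
}}

```text
time: 53.9
tool_pos: [460.4, -33.9, 229.2]
tcp_rot: [-1.571, -0.0, -1.533]
contact_force: [0.4, 0.6, -0.8]
grip_width: 56.0
```

```bash
python3 -c "
from h import *
c=cap('top');print(rects(c,'wet_1',16),find(c,'wet_1'))
plan([(500,-200,290,-90)])"
```

```text
[(0.8, 546.7, -422.6, 41, 117, 4.6), (0.75, 590.3, -268.5, 37, 121, -11.6), (0.74, 487.3, -271.1, 37, 121, -11.8), (0.63, 609.9, -593.5, 37, 119, -24.6)] [(0.89, array([ 486.1, -273.5,   12.6])), (0.75, array([ 588.9, -269.3,   16.3])), (0.73, array([ 609.1, -591.8,   17.8])), (0.57, array([ 550. , -424.3,   15.8]))]
at [460.5 -33.9 229.2] -88.2 tilt [-90.  -0.]
1 x [0,0,0,1.79]
6 x [0.0277,-0.0101,0.0066,0] -> (500, -200, 290, -90)
```

```bash
python3 -c "
from h import *
plan([(540,-300,230,-101.6)])"
```

```text
at [460.5 -33.9 229.2] -88.2 tilt [-90.  -0.]
2 x [0,0,0,6.70]
8 x [0.0306,-0.0001,0.0164,0] -> (540, -300, 230, -101.6)
```

Call:
{"api": "arm_command", "payload": {
  "deltas": [
    [0, 0, 0, 6.7],
    [0, 0, 0, 6.7],
    [0.0306, 0, 0.0164, 0],
    [0.0306, 0, 0.0164, 0],
    [0.0306, 0, 0.0164, 0]
  ]
}}

```text
time: 54.55
tool_pos: [490.8, -134.6, 229.4]
tcp_rot: [-1.57, -0.0, -1.773]
contact_force: [-0.1, 0.6, -1.0]
grip_width: 55.9
```

Call:
{"api": "arm_command", "payload": {
  "deltas": [
    [0.0306, 0, 0.0164, 0],
    [0.0306, 0, 0.0164, 0],
    [0.0306, 0, 0.0164, 0],
    [0.0306, 0, 0.0164, 0],
    [0.0306, 0, 0.0164, 0]
  ]
}}

```text
time: 55.05
tool_pos: [540.5, -301.3, 229.1]
tcp_rot: [-1.571, 0.0, -1.774]
contact_force: [0.9, 0.2, -0.2]
grip_width: 56.4
```

Call:
{"api": "arm_command", "payload": {
  "deltas": [
    [0, 0, 0, 0],
    [0, 0, 0, 0],
    [0, 0, 0, 0]
  ],
  "claw": 100
}}

```text
time: 55.35
tool_pos: [540.1, -299.0, 229.2]
tcp_rot: [-1.571, 0.001, -1.772]
contact_force: [-0.6, -0.4, -0.6]
grip_width: 55.6
```

```bash
python3 -c "
from h import *
c=cap('wrist','w13');print(rects(c,'wet_1',16),rects(c,'screw_bar',163))
plan([(590,-268,100,-101.6),(590,-268,-7,-101.6)])"
```

```text
[(0.8, 589.4, -267.7, 36, 118, -11.7), (0.59, 545.4, -406.6, 36, 92, 7.9)] []
at [ 540.4 -298.9  229.7] -101.5 tilt [-8.998e+01 -1.000e-02]
1 x [0,0,0,0.14]
5 x [-0.0081,0.0259,0.0085,0] -> (590, -268, 100, -101.6)
4 x [-0.0000,0.0267,0.0000,0] -> (590, -268, -7, -101.6)
```

Call:
{"api": "arm_command", "payload": {
  "deltas": [
    [-0.008, 0.026, 0.0083, 0.1],
    [-0.008, 0.026, 0.0083, 0],
    [-0.008, 0.026, 0.0083, 0],
    [-0.008, 0.026, 0.0083, 0],
    [-0.008, 0.026, 0.0083, 0]
  ]
}}

```text
time: 56.0
tool_pos: [589.5, -268.1, 98.8]
tcp_rot: [-1.57, -0.0, -1.773]
contact_force: [0.6, 0.6, -1.0]
grip_width: 55.8
```

Call:
{"api": "arm_command", "payload": {
  "deltas": [
    [0, 0.03, 0, 0],
    [0, 0.03, 0, 0],
    [0, 0.025, 0, 0],
    [0, 0.012, 0, 0],
    [0, 0, 0, 0]
  ]
}}

```text
time: 56.5
tool_pos: [588.2, -268.1, 0.9]
tcp_rot: [-1.574, 0.001, -1.773]
contact_force: [0.0, 0.1, -0.2]
grip_width: 55.6
```

Call:
{"api": "arm_command", "payload": {
  "deltas": [
    [0, 0.005, 0, 0],
    [0, 0.004, 0, 0],
    [0, 0, 0, 0],
    [0, 0, 0, 0]
  ]
}}

```text
time: 56.9
tool_pos: [589.3, -269.3, -6.1]
tcp_rot: [-1.57, -0.0, -1.773]
contact_force: [0.4, -0.3, 0.5]
grip_width: 55.4
```

```bash
python3 -c "
from h import *
plan([(590,-268,-8,-101.6)])"
```

```text
at [ 589.3 -269.3   -6.1] -101.6 tilt [-8.994e+01 -3.000e-02]
1 x [-0.0015,0.0019,0.0004,0] -> (590, -268, -8, -101.6)
```

Call:
{"api": "arm_command", "payload": {
  "deltas": [
    [-0.0013, 0.002, 0, 0],
    [0, 0, 0, 0],
    [0, 0, 0, 0]
  ]
}}

```text
time: 57.2
tool_pos: [589.3, -267.8, -8.7]
tcp_rot: [-1.571, -0.0, -1.773]
contact_force: [0.0, 0.9, 0.0]
grip_width: 55.9
```

Call:
{"api": "arm_command", "payload": {
  "deltas": [
    [0, 0, 0, 0],
    [0, 0, 0, 0],
    [0, 0, 0, 0],
    [0, 0, 0, 0],
    [0, 0, 0, 0]
  ],
  "claw": 255
}}

```text
time: 57.7
tool_pos: [589.3, -267.9, -8.8]
tcp_rot: [-1.571, -0.0, -1.773]
contact_force: [-0.1, -0.5, 0.6]
grip_width: 35.4
```

Call:
{"api": "arm_command", "payload": {
  "deltas": [
    [0, -0.02, 0, 0],
    [0, -0.04, 0, 0],
    [0, -0.05, 0, 0],
    [0, -0.05, 0, 0],
    [0, -0.02, 0, -5.4]
  ]
}}

```text
time: 58.2
tool_pos: [591.0, -268.8, 177.1]
tcp_rot: [-1.563, -0.004, -1.678]
contact_force: [0.8, 0.9, -0.7]
grip_width: 35.3
```

Call:
{"api": "arm_command", "payload": {
  "deltas": [
    [0, 0, 0, 0],
    [0, 0, 0, 0]
  ]
}}

```text
time: 58.4
tool_pos: [588.8, -267.6, 170.4]
tcp_rot: [-1.572, 0.0, -1.681]
contact_force: [0.3, -0.5, -1.5]
grip_width: 35.8
```

```bash
python3 -c "
from h import *
print(bot.get_obs()['grip_width']);plan([(682.3,-20.5,175,-96.2),(682.3,-20.5,87,-96.2)])"
```

```text
35.80550912892709
at [ 588.8 -267.6  170.4] -96.3 tilt [-9.006e+01  2.000e-02]
1 x [0,0,0,-0.11]
8 x [-0.0320,-0.0006,0.0083,0] -> (682.3, -20.5, 175, -96.2)
3 x [-0.0000,0.0293,0.0000,0] -> (682.3, -20.5, 87, -96.2)
```

Call:
{"api": "arm_command", "payload": {
  "deltas": [
    [-0.032, -0.0006, 0.0083, -0.1],
    [-0.032, -0.0006, 0.0083, 0],
    [-0.032, -0.0006, 0.0083, 0],
    [-0.032, -0.0006, 0.0083, 0],
    [-0.032, -0.0006, 0.0083, 0]
  ]
}}

```text
time: 58.9
tool_pos: [646.7, -111.6, 171.1]
tcp_rot: [-1.576, 0.001, -1.679]
contact_force: [0.2, -0.1, -0.7]
grip_width: 35.2
```

Call:
{"api": "arm_command", "payload": {
  "deltas": [
    [-0.032, -0.0006, 0.0083, 0],
    [-0.032, -0.0006, 0.0083, 0],
    [-0.032, -0.0006, 0.0083, 0],
    [0, 0, 0, 0],
    [0, 0, 0, 0]
  ]
}}

```text
time: 59.4
tool_pos: [681.6, -19.6, 173.1]
tcp_rot: [-1.575, -0.0, -1.677]
contact_force: [-0.1, -0.8, -0.8]
grip_width: 35.7
```

```bash
python3 -c "
from h import *
print(bot.get_obs()['grip_width']);plan([(682.3,-20.5,105,-96.2)])"
```

```text
35.66071704925318
at [681.6 -19.6 173.1] -96.1 tilt [-9.027e+01 -2.000e-02]
1 x [0,0,0,0.12]
2 x [0.0004,0.0341,0.0004,0] -> (682.3, -20.5, 105, -96.2)
```

Call:
{"api": "arm_command", "payload": {
  "deltas": [
    [0.001, 0.03, 0.0005, 0.1],
    [0, 0.025, 0, 0],
    [0, 0.015, 0, 0],
    [0, 0.008, 0, 0],
    [0, 0, 0, 0]
  ]
}}

```text
time: 59.9
tool_pos: [681.8, -22.4, 96.0]
tcp_rot: [-1.575, -0.0, -1.681]
contact_force: [0.1, -0.6, -1.5]
grip_width: 35.3
```

Call:
{"api": "arm_command", "payload": {
  "deltas": [
    [0, 0.002, 0, 0],
    [0, 0.002, 0, 0],
    [0, 0, 0, 0],
    [0, 0, 0, 0]
  ]
}}

```text
time: 60.3
tool_pos: [683.2, -21.5, 94.6]
tcp_rot: [-1.57, -0.0, -1.679]
contact_force: [-0.5, -0.3, 0.0]
grip_width: 35.5
```

```bash
python3 -c "
from h import *
plan([(682.3,-20.5,86,-96.2)]);print(bot.get_obs()['contact_force'])"
```

```text
at [683.2 -21.5  94.6] -96.2 tilt [-8.995e+01 -1.000e-02]
1 x [-0.0009,0.0086,-0.0010,0] -> (682.3, -20.5, 86, -96.2)
[-0.45077272 -0.2704455   0.0147802 ]
```

Call:
{"api": "arm_command", "payload": {
  "deltas": [
    [-0.0008, 0.004, -0.0008, 0],
    [0, 0.003, 0, 0],
    [0, 0.002, 0, 0],
    [0, 0, 0, 0],
    [0, 0, 0, 0]
  ]
}}

```text
time: 60.8
tool_pos: [682.2, -20.5, 85.2]
tcp_rot: [-1.571, -0.0, -1.679]
contact_force: [-1.5, 1.0, 3.2]
grip_width: 35.6
```

Call:
{"api": "arm_command", "payload": {
  "deltas": [
    [0, 0, 0, 0],
    [0, 0, 0, 0],
    [0, 0, 0, 0]
  ],
  "claw": 140
}}

```text
time: 61.1
tool_pos: [682.3, -20.6, 84.8]
tcp_rot: [-1.571, -0.0, -1.679]
contact_force: [0.1, 0.1, -0.4]
grip_width: 41.5
```

Call:
{"api": "arm_command", "payload": {
  "deltas": [
    [0, -0.01, 0, 0],
    [0, -0.02, 0, 0],
    [0, -0.04, 0, 0],
    [0, -0.04, 0, 0],
    [0, 0, 0, 0]
  ]
}}

```text
time: 61.6
tool_pos: [685.4, -20.9, 203.1]
tcp_rot: [-1.558, -0.0, -1.679]
contact_force: [0.8, -0.3, 0.3]
grip_width: 41.6
```

```bash
python3 -c "
from h import *
c=cap('top');print(find(c,'wet_1'));print(rects(c,'wet_1',16))
plan([(487,-271,170,-101.8)])"
```

```text
[(0.88, array([ 546. , -422.1,   13.9])), (0.74, array([ 491.3, -272.2,   17. ])), (0.59, array([ 610.3, -589.2,   15. ])), (0.41, array([674. , -68.8, 109.6])), (0.4, array([505.2, -34.1,  77.9]))]
[(0.75, 609.7, -593.4, 40, 124, -26.2), (0.72, 486.7, -270.1, 41, 124, -12.0), (0.69, 547.4, -425.1, 41, 123, 5.7), (0.53, 693.2, -66.2, 26, 40, 81.4)]
at [682.  -20.5 195. ] -96.2 tilt [-90.01  -0.  ]
1 x [0,0,0,5.59]
10 x [0.0285,0.0025,-0.0140,0] -> (487, -271, 170, -101.8)
```

Call:
{"api": "arm_command", "payload": {
  "deltas": [
    [0, 0, 0, 5.6],
    [0.0285, 0.0025, -0.014, 0],
    [0.0285, 0.0025, -0.014, 0],
    [0.0285, 0.0025, -0.014, 0],
    [0.0285, 0.0025, -0.014, 0]
  ],
  "claw": 100
}}

```text
time: 62.25
tool_pos: [602.4, -121.2, 183.1]
tcp_rot: [-1.574, 0.0, -1.777]
contact_force: [-0.2, -0.2, 0.6]
grip_width: 55.9
```

Call:
{"api": "arm_command", "payload": {
  "deltas": [
    [0.0285, 0.0025, -0.014, 0],
    [0.0285, 0.0025, -0.014, 0],
    [0.0285, 0.0025, -0.014, 0],
    [0.0285, 0.0025, -0.014, 0],
    [0.0285, 0.0025, -0.014, 0]
  ]
}}

```text
time: 62.75
tool_pos: [504.7, -246.2, 170.8]
tcp_rot: [-1.574, 0.001, -1.777]
contact_force: [0.8, -0.5, -0.2]
grip_width: 55.9
```

Call:
{"api": "arm_command", "payload": {
  "deltas": [
    [0.0285, 0.0025, -0.014, 0],
    [0, 0, 0, 0],
    [0, 0, 0, 0]
  ]
}}

```text
time: 63.05
tool_pos: [486.2, -270.7, 168.9]
tcp_rot: [-1.573, 0.001, -1.779]
contact_force: [0.6, 0.2, 0.4]
grip_width: 56.0
```

```bash
python3 -c "
from h import *
c=cap('wrist','w14');print(rects(c,'wet_1',16),find(c,'wet_1'))
plan([(487,-271,-8,-101.8)])"
```

```text
[(0.97, 486.6, -270.9, 36, 120, -11.7)] [(0.76, array([ 485.5, -263.8,   14. ])), (0.41, array([ 524.1, -365.3,    9.7]))]
at [ 487.3 -269.9  169.6] -101.7 tilt [-9.004e+01  3.000e-02]
1 x [0,0,0,0.06]
6 x [0.0002,0.0296,-0.0000,0] -> (487, -271, -8, -101.8)
```

Call:
{"api": "arm_command", "payload": {
  "deltas": [
    [0.001, 0.04, 0, 0],
    [0, 0.04, 0, 0],
    [0, 0.04, 0, 0],
    [0, 0.03, 0, 0],
    [0, 0.018, 0, 0]
  ]
}}

```text
time: 63.7
tool_pos: [486.2, -269.9, -0.7]
tcp_rot: [-1.574, 0.002, -1.775]
contact_force: [-0.1, -0.3, 0.3]
grip_width: 55.2
```

Call:
{"api": "arm_command", "payload": {
  "deltas": [
    [0, 0.005, 0, 0],
    [0, 0.004, 0, 0],
    [0, 0, 0, 0],
    [0, 0, 0, 0],
    [0, 0, 0, 0]
  ]
}}

```text
time: 64.2
tool_pos: [487.3, -272.2, -5.9]
tcp_rot: [-1.569, -0.001, -1.777]
contact_force: [0.6, -0.2, 1.2]
grip_width: 56.1
```

```bash
python3 -c "
from h import *
plan([(486.8,-270.9,-8,-101.7)])"
```

```text
at [ 487.3 -272.2   -5.9] -101.8 tilt [-8.99e+01 -5.00e-02]
1 x [0,0,0,-0.10]
1 x [-0.0012,0.0021,-0.0008,0] -> (486.8, -270.9, -8, -101.7)
```

Call:
{"api": "arm_command", "payload": {
  "deltas": [
    [-0.0012, 0.002, -0.0005, 0],
    [0, 0, 0, 0],
    [0, 0, 0, 0]
  ]
}}

```text
time: 64.5
tool_pos: [486.4, -270.6, -8.9]
tcp_rot: [-1.571, -0.0, -1.777]
contact_force: [0.2, -0.2, 0.3]
grip_width: 55.7
```

Call:
{"api": "arm_command", "payload": {
  "deltas": [
    [0, 0, 0, 0],
    [0, 0, 0, 0],
    [0, 0, 0, 0],
    [0, 0, 0, 0],
    [0, 0, 0, 0]
  ],
  "claw": 255
}}

```text
time: 65.0
tool_pos: [486.5, -270.6, -9.0]
tcp_rot: [-1.571, -0.0, -1.777]
contact_force: [-0.6, -0.1, -0.2]
grip_width: 35.9
```

Call:
{"api": "arm_command", "payload": {
  "deltas": [
    [0, -0.02, 0, 0],
    [0, -0.04, 0, 0],
    [0, -0.05, 0, 0],
    [0, -0.05, 0, 0],
    [0, -0.04, 0, -5.5]
  ]
}}

```text
time: 65.5
tool_pos: [486.6, -270.7, 194.0]
tcp_rot: [-1.569, -0.001, -1.68]
contact_force: [1.3, -0.4, -1.2]
grip_width: 35.5
```

Call:
{"api": "arm_command", "payload": {
  "deltas": [
    [0, 0, 0, 0],
    [0, 0, 0, 0]
  ]
}}

```text
time: 65.7
tool_pos: [486.5, -270.6, 191.5]
tcp_rot: [-1.57, -0.001, -1.682]
contact_force: [-0.6, 0.4, -1.9]
grip_width: 35.8
```

```bash
python3 -c "
from h import *
print(bot.get_obs()['grip_width']);plan([(621.6,-13.9,190,-96.2)])"
```

```text
35.78604913895565
at [ 486.5 -270.6  191.5] -96.3 tilt [-8.993e+01 -4.000e-02]
1 x [0,0,0,-0.15]
9 x [-0.0300,0.0002,0.0118,0] -> (621.6, -13.9, 190, -96.2)
```

Call:
{"api": "arm_command", "payload": {
  "deltas": [
    [-0.03, 0, 0.0118, -0.1],
    [-0.03, 0, 0.0118, 0],
    [-0.03, 0, 0.0118, 0],
    [-0.03, 0, 0.0118, 0],
    [-0.03, 0, 0.0118, 0]
  ]
}}

```text
time: 66.2
tool_pos: [560.7, -126.3, 188.4]
tcp_rot: [-1.575, 0.001, -1.68]
contact_force: [0.9, 0.5, -0.6]
grip_width: 35.2
```

Call:
{"api": "arm_command", "payload": {
  "deltas": [
    [-0.03, 0, 0.0118, 0],
    [-0.03, 0, 0.0118, 0],
    [-0.03, 0, 0.0118, 0],
    [-0.03, 0, 0.0118, 0],
    [0, 0, 0, 0]
  ]
}}

```text
time: 66.7
tool_pos: [621.3, -9.9, 187.9]
tcp_rot: [-1.575, 0.001, -1.676]
contact_force: [0.5, -1.0, -1.6]
grip_width: 35.4
```

Call:
{"api": "arm_command", "payload": {
  "deltas": [
    [0, 0.03, 0, 0],
    [0, 0.03, 0, 0],
    [0, 0.02, 0, 0],
    [0, 0, 0, 0],
    [0, 0, 0, 0]
  ]
}}

```text
time: 67.2
tool_pos: [620.6, -14.1, 110.1]
tcp_rot: [-1.573, -0.0, -1.68]
contact_force: [-0.1, 0.2, 0.0]
grip_width: 35.5
```

```bash
python3 -c "
from h import *
print(bot.get_obs()['grip_width']);plan([(621.6,-13.9,85.5,-96.2)])
c=cap('wrist','w15');print(rects(c,'wet_1',110))"
```

```text
35.47512911231355
at [620.6 -14.1 110.1] -96.3 tilt [-9.014e+01 -1.000e-02]
1 x [0,0,0,-0.05]
1 x [-0.0003,0.0246,0.0010,0] -> (621.6, -13.9, 85.5, -96.2)
[(0.94, 622.4, 3.8, 42, 80, -6.0), (0.58, 682.7, 8.8, 38, 64, -6.2)]
```

Call:
{"api": "arm_command", "payload": {
  "deltas": [
    [0, 0.01, 0.0005, 0],
    [0, 0.006, 0, 0],
    [0, 0.004, 0, 0],
    [0, 0, 0, 0],
    [0, 0, 0, 0]
  ]
}}

```text
time: 67.8
tool_pos: [621.8, -13.7, 91.0]
tcp_rot: [-1.571, -0.0, -1.679]
contact_force: [-0.1, 0.4, -0.8]
grip_width: 35.4
```

```bash
python3 -c "
from h import *
plan([(621.6,-13.9,85.3,-96.2)]);print(bot.get_obs()['contact_force'])"
```

```text
at [621.8 -13.7  91. ] -96.2 tilt [-9.001e+01 -1.000e-02]
1 x [0.0002,0.0057,-0.0002,0] -> (621.6, -13.9, 85.3, -96.2)
[-0.06643797  0.41086123 -0.8298083 ]
```

Call:
{"api": "arm_command", "payload": {
  "deltas": [
    [0, 0.003, 0, 0],
    [0, 0.003, 0, 0],
    [0, 0, 0, 0],
    [0, 0, 0, 0]
  ]
}}

```text
time: 68.2
tool_pos: [621.8, -13.7, 85.0]
tcp_rot: [-1.571, -0.0, -1.679]
contact_force: [0.1, 0.6, 0.1]
grip_width: 35.5
```

Call:
{"api": "arm_command", "payload": {
  "deltas": [
    [0, 0, 0, 0],
    [0, 0, 0, 0],
    [0, 0, 0, 0]
  ],
  "claw": 140
}}

```text
time: 68.5
tool_pos: [621.8, -13.7, 85.0]
tcp_rot: [-1.571, -0.0, -1.679]
contact_force: [0.1, -0.2, -0.4]
grip_width: 41.3
```

Call:
{"api": "arm_command", "payload": {
  "deltas": [
    [0, -0.01, 0, 0],
    [0, -0.02, 0, 0],
    [0, -0.04, 0, 0],
    [0, -0.04, 0, 0],
    [0, 0, 0, 0]
  ]
}}

```text
time: 69.0
tool_pos: [624.9, -14.1, 202.4]
tcp_rot: [-1.558, -0.001, -1.679]
contact_force: [0.1, 0.7, -0.2]
grip_width: 41.6
```

```bash
python3 -c "
from h import *
c=cap('top');print(rects(c,'wet_1',16),find(c,'wet_1'))
plan([(546,-422,170,-82.1)])"
```

```text
[(0.8, 611.1, -593.9, 40, 121, -26.2), (0.65, 629.2, -58.3, 25, 34, -89.3), (0.64, 548.4, -422.9, 39, 123, 7.6)] [(0.95, array([ 607.1, -592.7,   17.8])), (0.56, array([ 546.3, -420.8,   14.1]))]
at [621.5 -13.7 195.1] -96.2 tilt [-9.e+01 -1.e-02]
2 x [0,0,0,-7.05]
12 x [0.0328,0.0021,-0.0109,0] -> (546, -422, 170, -82.1)
```

Call:
{"api": "arm_command", "payload": {
  "deltas": [
    [0, 0, 0, -7],
    [0, 0, 0, -7],
    [0.0328, 0.002, -0.011, 0],
    [0.0328, 0.002, -0.011, 0],
    [0.0328, 0.002, -0.011, 0]
  ],
  "claw": 100
}}

```text
time: 69.65
tool_pos: [601.3, -116.2, 187.2]
tcp_rot: [-1.574, 0.001, -1.434]
contact_force: [0.5, 0.2, -0.7]
grip_width: 55.9
```

Call:
{"api": "arm_command", "payload": {
  "deltas": [
    [0.0328, 0.002, -0.011, 0],
    [0.0328, 0.002, -0.011, 0],
    [0.0328, 0.002, -0.011, 0],
    [0.0328, 0.002, -0.011, 0],
    [0.0328, 0.002, -0.011, 0]
  ]
}}

```text
time: 70.15
tool_pos: [569.0, -286.5, 177.1]
tcp_rot: [-1.573, 0.002, -1.435]
contact_force: [1.0, -0.2, -1.1]
grip_width: 56.0
```

Call:
{"api": "arm_command", "payload": {
  "deltas": [
    [0.0328, 0.002, -0.011, 0],
    [0.0328, 0.002, -0.011, 0],
    [0.0328, 0.002, -0.011, 0],
    [0.0328, 0.002, -0.011, 0],
    [0, 0, 0, 0]
  ]
}}

```text
time: 70.65
tool_pos: [541.7, -425.4, 168.0]
tcp_rot: [-1.574, 0.002, -1.44]
contact_force: [1.0, 0.0, -0.2]
grip_width: 55.7
```

Call:
{"api": "arm_command", "payload": {
  "deltas": [
    [0, 0, 0, 0],
    [0, 0, 0, 0]
  ]
}}

```text
time: 70.85
tool_pos: [544.3, -420.4, 170.1]
tcp_rot: [-1.572, 0.002, -1.434]
contact_force: [0.1, 0.4, -0.0]
grip_width: 55.9
```

```bash
python3 -c "
from h import *
c=cap('wrist','w16');r=rects(c,'wet_1',16);print(r)
plan([(546.5,-422,-6,-82)])"
```

```text
[(0.97, 547.7, -423.9, 36, 119, 7.1), (0.64, 608.6, -582.2, 40, 67, -82.0), (0.23, 750.9, -216.5, 18, 60, -83.0)]
at [ 544.8 -420.2  170.8] -82.1 tilt [-9.002e+01  4.000e-02]
1 x [0,0,0,-0.13]
6 x [0.0003,0.0295,0.0002,0] -> (546.5, -422, -6, -82)
```

Call:
{"api": "arm_command", "payload": {
  "deltas": [
    [0.002, 0.04, 0.0012, 0.8],
    [0.002, 0.04, 0.0012, 0],
    [0, 0.04, 0, 0],
    [0, 0.03, 0, 0],
    [0, 0.018, 0, 0]
  ]
}}

```text
time: 71.45
tool_pos: [546.6, -423.0, 0.1]
tcp_rot: [-1.573, 0.003, -1.447]
contact_force: [-0.5, 0.1, -0.2]
grip_width: 55.6
```

Call:
{"api": "arm_command", "payload": {
  "deltas": [
    [0, 0.003, 0, 0],
    [0, 0.003, 0, 0],
    [0, 0, 0, 0],
    [0, 0, 0, 0],
    [0, 0, 0, 0]
  ]
}}

```text
time: 71.95
tool_pos: [547.8, -425.7, -1.6]
tcp_rot: [-1.569, -0.002, -1.449]
contact_force: [-1.1, -0.2, 0.1]
grip_width: 55.7
```

```bash
python3 -c "
from h import *
plan([(547.7,-423.9,-6.5,-82.9)])"
```

```text
at [ 547.8 -425.7   -1.6] -83.0 tilt [-89.92  -0.1 ]
1 x [0,0,0,-0.10]
1 x [-0.0018,0.0049,0.0001,0] -> (547.7, -423.9, -6.5, -82.9)
```

Call:
{"api": "arm_command", "payload": {
  "deltas": [
    [-0.0015, 0.003, 0, 0],
    [0, 0.002, 0, 0],
    [0, 0, 0, 0],
    [0, 0, 0, 0]
  ]
}}

```text
time: 72.35
tool_pos: [547.0, -423.7, -8.1]
tcp_rot: [-1.571, 0.0, -1.449]
contact_force: [-0.5, 0.5, 0.5]
grip_width: 55.6
```

Call:
{"api": "arm_command", "payload": {
  "deltas": [
    [0, 0, 0, 0],
    [0, 0, 0, 0],
    [0, 0, 0, 0],
    [0, 0, 0, 0],
    [0, 0, 0, 0]
  ],
  "claw": 255
}}

```text
time: 72.85
tool_pos: [547.1, -423.8, -7.9]
tcp_rot: [-1.571, -0.0, -1.449]
contact_force: [-0.4, 0.3, -0.1]
grip_width: 35.0
```

Call:
{"api": "arm_command", "payload": {
  "deltas": [
    [0, -0.02, 0, 0],
    [0, -0.04, 0, 0],
    [0, -0.05, 0, 0],
    [0, -0.05, 0, 0],
    [0, -0.04, 0, 7]
  ]
}}

```text
time: 73.35
tool_pos: [547.3, -423.9, 195.4]
tcp_rot: [-1.569, -0.002, -1.572]
contact_force: [0.6, -0.5, -0.8]
grip_width: 35.4
```

Call:
{"api": "arm_command", "payload": {
  "deltas": [
    [0, 0, 0, 6.2],
    [0, 0, 0, 0]
  ]
}}

```text
time: 73.55
tool_pos: [547.4, -424.0, 193.5]
tcp_rot: [-1.569, -0.002, -1.68]
contact_force: [-0.7, 0.0, -1.7]
grip_width: 35.6
```

```bash
python3 -c "
from h import *
print(bot.get_obs()['grip_width']);plan([(561,-7.3,195,-96.2)])"
```

```text
35.63970716232838
at [ 547.4 -424.   193.5] -96.3 tilt [-89.89  -0.09]
1 x [0,0,0,-0.06]
12 x [-0.0346,-0.0001,-0.0026,0] -> (561, -7.3, 195, -96.2)
```

Call:
{"api": "arm_command", "payload": {
  "deltas": [
    [-0.0346, 0, -0.0026, -0.1],
    [-0.0346, 0, -0.0026, 0],
    [-0.0346, 0, -0.0026, 0],
    [-0.0346, 0, -0.0026, 0],
    [-0.0346, 0, -0.0026, 0]
  ]
}}

```text
time: 74.05
tool_pos: [551.7, -248.5, 190.2]
tcp_rot: [-1.574, 0.002, -1.674]
contact_force: [0.2, -0.4, -1.3]
grip_width: 35.3
```

Call:
{"api": "arm_command", "payload": {
  "deltas": [
    [-0.0346, 0, -0.0026, 0],
    [-0.0346, 0, -0.0026, 0],
    [-0.0346, 0, -0.0026, 0],
    [-0.0346, 0, -0.0026, 0],
    [-0.0346, 0, -0.0026, 0]
  ]
}}

```text
time: 74.55
tool_pos: [557.0, -75.4, 190.4]
tcp_rot: [-1.574, 0.0, -1.674]
contact_force: [1.7, 0.0, -1.6]
grip_width: 35.5
```

Call:
{"api": "arm_command", "payload": {
  "deltas": [
    [-0.0346, 0, -0.0026, 0],
    [-0.0346, 0, -0.0026, 0],
    [0, 0, 0, 0],
    [0, 0, 0, 0],
    [0, 0, 0, 0]
  ]
}}

```text
time: 75.05
tool_pos: [559.9, -8.4, 191.2]
tcp_rot: [-1.572, -0.0, -1.677]
contact_force: [0.7, -0.7, -0.4]
grip_width: 35.6
```

```bash
python3 -c "
from h import *
print(bot.get_obs()['grip_width']);plan([(561,-7.3,110,-96.2)])"
```

```text
35.634750009009394
at [559.9  -8.4 191.2] -96.1 tilt [-9.009e+01 -3.000e-02]
1 x [0,0,0,0.13]
3 x [-0.0004,0.0271,0.0003,0] -> (561, -7.3, 110, -96.2)
```

Call:
{"api": "arm_command", "payload": {
  "deltas": [
    [-0.0012, 0.025, 0.001, 0.1],
    [0, 0.03, 0, 0],
    [0, 0.025, 0, 0],
    [0, 0.01, 0, 0],
    [0, 0, 0, 0]
  ]
}}

```text
time: 75.55
tool_pos: [560.6, -7.4, 100.6]
tcp_rot: [-1.574, -0.0, -1.68]
contact_force: [-0.5, -0.1, -1.0]
grip_width: 35.6
```

Call:
{"api": "arm_command", "payload": {
  "deltas": [
    [0, 0, 0, 0],
    [0, 0, 0, 0],
    [0, 0, 0, 0]
  ]
}}

```text
time: 75.85
tool_pos: [562.1, -6.7, 103.2]
tcp_rot: [-1.569, -0.0, -1.679]
contact_force: [0.5, 0.8, -0.4]
grip_width: 35.3
```

```bash
python3 -c "
from h import *
plan([(561,-7.3,86.5,-96.2)]);print(bot.get_obs()['contact_force'])
c=cap('wrist','w17');print(rects(c,'wet_1',110))"
```

```text
at [562.1  -6.7 103.2] -96.2 tilt [-8.987e+01 -1.000e-02]
1 x [0.0007,0.0167,-0.0011,0] -> (561, -7.3, 86.5, -96.2)
[ 0.52548698  0.80138032 -0.36458752]
[(0.79, 679.4, 2.2, 43, 79, -6.2), (0.69, 622.6, 17.1, 39, 59, -6.1), (0.56, 563.7, 12.9, 39, 77, -5.5), (0.24, 496.0, 28.3, 63, 103, -85.2)]
```

Call:
{"api": "arm_command", "payload": {
  "deltas": [
    [0, 0.005, 0, 0],
    [0, 0.004, 0, 0],
    [0, 0.003, 0, 0],
    [0, 0, 0, 0],
    [0, 0, 0, 0]
  ]
}}

```text
time: 76.45
tool_pos: [561.4, -6.5, 89.8]
tcp_rot: [-1.571, -0.0, -1.679]
contact_force: [0.4, 0.5, -2.1]
grip_width: 35.6
```

Call:
{"api": "arm_command", "payload": {
  "deltas": [
    [0, 0.001, 0, 0],
    [0, 0.001, 0, 0],
    [0, 0, 0, 0],
    [0, 0, 0, 0]
  ]
}}

```text
time: 76.85
tool_pos: [561.4, -6.5, 88.0]
tcp_rot: [-1.571, -0.0, -1.679]
contact_force: [0.3, 0.8, -0.5]
grip_width: 35.4
```

Call:
{"api": "arm_command", "payload": {
  "deltas": [
    [0, 0.001, 0, 0],
    [0, 0.0007, 0, 0],
    [0, 0, 0, 0],
    [0, 0, 0, 0]
  ]
}}

```text
time: 77.25
tool_pos: [561.4, -6.5, 86.3]
tcp_rot: [-1.571, -0.0, -1.679]
contact_force: [-0.7, 0.8, -0.7]
grip_width: 35.3
```

Call:
{"api": "arm_command", "payload": {
  "deltas": [
    [0, 0, 0, 0],
    [0, 0, 0, 0],
    [0, 0, 0, 0]
  ],
  "claw": 140
}}

```text
time: 77.55
tool_pos: [561.5, -6.5, 86.4]
tcp_rot: [-1.57, -0.0, -1.679]
contact_force: [-0.4, -0.1, -0.4]
grip_width: 41.3
```

Call:
{"api": "arm_command", "payload": {
  "deltas": [
    [0, -0.01, 0, 0],
    [0, -0.02, 0, 0],
    [0, -0.04, 0, 0],
    [0, -0.05, 0, 0],
    [0, -0.05, 0, 0]
  ]
}}

```text
time: 78.05
tool_pos: [560.9, -6.4, 258.8]
tcp_rot: [-1.571, -0.0, -1.679]
contact_force: [0.9, 0.5, -0.0]
grip_width: 41.4
```

Call:
{"api": "arm_command", "payload": {
  "deltas": [
    [0.02, -0.02, 0.01, 0],
    [0.02, -0.02, 0.01, 0],
    [0, 0, 0, 0],
    [0, 0, 0, 0]
  ]
}}

```text
time: 78.45
tool_pos: [576.7, -48.4, 296.4]
tcp_rot: [-1.571, 0.0, -1.68]
contact_force: [0.6, -0.9, -0.5]
grip_width: 41.3
```

```bash
python3 -c "
from h import *
c=cap('wrist','w18');print(pose()[0],rects(c,'wet_1',110),rects(c,'screw_bar',163))
cv2.imwrite('pics/w18c.png',cv2.resize(c['img'][0:300,120:520,::-1],(800,600),interpolation=3))"
```

```text
[576.33824601 -47.88653865 295.64164866] [(0.86, 620.7, -13.9, 37, 117, -6.3), (0.7, 561.1, -7.7, 36, 119, -5.1), (0.64, 679.4, -19.4, 40, 120, -5.4)] [(0.65, 465.9, -33.1, 28, 62, -66.2)]
```

View pics/w18c.png

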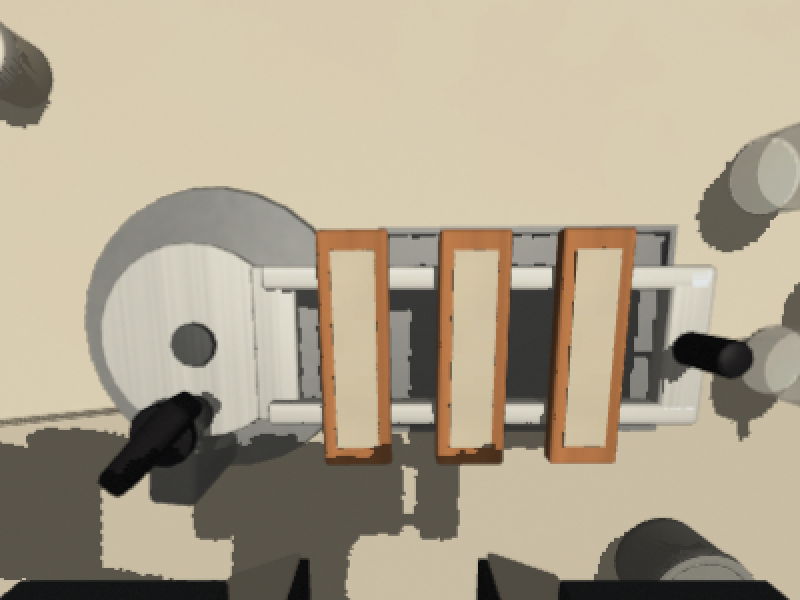

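```bash
python3 -c "
from h import *
c=cap('wrist')
q=px2w(c,[(110/2+120,485/2),(192/2+120,403/2)],163);d=q[1]-q[0];print(q.mean(0),np.hypot(*d),np.degrees(np.arctan2(d[1],d[0])))
print('peg',px2w(c,[(735/2+120,358/2)],150))
t=cap('top');print(find(t,'dry_1'),find(t,'tub'),find(t,'amber_bottle'),find(t,'spoon_1'),find(cap('side'),'pot'))
from plant import job
print(job.close_job())"
```

```text
[466.54516281 -32.79981774] 55.95819003973052 36.959852770777836
peg [[734.36849088 -23.95339006]]
[(0.88, array([396.3, 344.2,  24.8])), (0.57, array([489.3, 341.7,  24.5]))] [(0.97, array([ 748.6, -183.7,   80.3]))] [(0.86, array([658.8, 349.8,  89. ])), (0.26, array([ 750. , -179.9,   80.2]))] [(0.53, array([ 336.9, -276.9,    1.2])), (0.45, array([503.3,  10.9,  75.5]))] [(0.78, array([380.3, 179.8,  41.2]))]
the job is handed in; nothing more can be done
None
```

The job is done and handed in after about 79 s of robot time, in the order asked.

- **Dry panels:** Both lie flat in the box, side by side at about (398, 344) and (489, 343) mm. The last top view confirmed them.
- **Clamp and arm:** I backed the screw off about 82° and swung the empty arm over the tray. A first look showed it 0.8° off, so I corrected it. Rails and tray axis then agreed to about 0.2°, and the arm's mid-line at peg distance (y = -26.0) matched the tray's (-26.15).
- **Retightening:** I turned the screw back about 86°, a few degrees past its starting angle and towards the stop. The last picture puts the bar at about 37°, against 43° when it was tight at the start. So I take the screw to be fully tight, but I did not test the clamp by pushing the arm.
- **Wet panels:** All three lie flat across the two rails, about 60 mm apart and roughly centred. One of them had been knocked aside during the run, and I found it again. The green look-alike was left alone.
- **Bystanders:** The tub, bottle, pot and spoon were found within about 5 mm of where they started.

**Checks that disagreed:**
- The fingertips are about 22 mm shorter than the description says. The first two attempts on a panel closed above it without touching, and I worked with the corrected offset after that.
- A rough reading of the peg from the last picture was (734, -24), against about (737, -26) wanted, which is within the error of that reading.

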